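# Gauge a batch of collars on the pedal stand and lock the pedal again

## Task

Gauge all the steel collars on the blue pedal stand: first draw the T-handled lock pin out of the pedal's two lugs and park it in the V-rest, then set each collar upright in a nest of its own and press the pedal right down to its stop twice, holding it down about a second each time and letting it come all the way up in between. After that stand all the collars upright on the floor of the shallow aluminium tray, side by side, and lock the pedal again by pushing the pin from the same side as before through both lugs until its tip sticks out well beyond the far one (a centimetre or more). Leave the other things on the bench where they are.

Things in the scene. Friction and masses are not known exactly. Their poses are not given: they have to be found in the camera images.
- stand: blue gauging stand fixed to the bench; place and yaw vary. Origin on the bench surface; its x points from the pedal (front, robot side) to the nests (rear), y to its left, z up. Front foot plate 110 mm wide, 12 mm high, from x = -170 to +40 mm; behind it the nest block 90 x 290 mm, 40 mm high, centred at x = +85 mm
- nest0 (a point): floor centre of the right-hand nest (stand x +85, y -95, z 40 mm), axes as the stand's. A nest is a flat place on top of the block among four steel dowels, 5 mm thick, 8 mm high, 36 mm from its centre at the diagonals; a collar has 3.5 mm of play all round
- nest1 (a point): the same for the middle nest (stand x +85, y 0, z 40 mm). In each nest the round top of a brass plug, 32 mm across, shows 1 mm proud; it rises 33 mm into the collar's bore as the pedal goes down
- nest2 (a point): the same for the left-hand nest (stand x +85, y +95 mm)
- pedal (a joint): pedal angle: 0 fully up (spring returned), 0.30 rad fully down at its stop. Hinge at stand x +20, z 66 mm. Pressing takes about 5 N on the pad at first, 12 N at the stop, and the pad goes down 42 mm. It cannot go down (blocked by 0.12 rad) while the lock pin is through the lugs under its arm
- pad (a point): middle of the rubber-covered upper face of the pedal's pad (80 mm along stand x, 66 mm along y); with the pedal up, at stand x -120, y 0, 77 mm above the bench. Moves with the pedal, 140 mm from the hinge
- lug_near (a point): centre of the hole in the right-hand lug, where the pin goes in (stand x -55, y -32, z 55 mm). The lugs are steel plates 8 mm thick, 36 mm wide, tops 75 mm above the bench, either side of the pedal arm, each with a 16 mm round hole along stand y
- lug_far (a point): the same for the left-hand lug (stand x -55, y +32, z 55 mm)
- pin: loose steel lock pin, 0.18 kg: 12 mm round shaft, tapered tip, T cross bar 50 mm long and 12 mm thick. Origin on the shaft's axis where to grip it, near its balance point; tip at y = +110 mm, cross bar at y = -60 mm. At the start it is through both lugs, tip to the stand's +y, origin at stand y -65 mm, sagging a few degrees in the loose holes
- pin_tip (a point): the pin's tip, 110 mm from its origin
- rest: grey V-rest fixed to the bench, place and yaw vary: foot 70 x 100 x 12 mm with two V saddles (8 mm thick, 70 mm apart at y = -35 and +35 mm). Origin on the bench surface; the parked pin lies along its y axis
- rest_axis (a point): where the pin's origin lies when the pin is parked in the V-rest with its shaft in both saddles: 50 mm above the bench; axes as the rest's
- tray: shallow aluminium tray fixed to the bench, place and yaw vary, 290 mm along its x, 170 mm along its y, 18 mm high, walls and floor 5 mm thick. Origin: centre of its underside
- collar_a: loose bare steel collar: an upright ring 60 mm across, bore 44 mm, 40 mm high, about 0.4 kg, all collars alike (None when absent). Origin: its very centre, 20 mm above what it stands on; z along its axis (up at the start); either end may be up
- collar_b: loose bare steel collar: an upright ring 60 mm across, bore 44 mm, 40 mm high, about 0.4 kg, all collars alike (None when absent). Origin: its very centre, 20 mm above what it stands on; z along its axis (up at the start); either end may be up
- collar_c: loose bare steel collar: an upright ring 60 mm across, bore 44 mm, 40 mm high, about 0.4 kg, all collars alike (None when absent). Origin: its very centre, 20 mm above what it stands on; z along its axis (up at the start); either end may be up
- oil_can: bystander: grey can, 60 mm across, 110 mm high, behind the stand; origin under its centre
- jar: bystander: amber jar, 70 mm across, 90 mm high, behind the stand; origin under its centre
- wrench: bystander: wrench 200 mm long lying along its x, origin at its middle
- brush: bystander: brush 180 mm long lying along its x, origin at its middle
- hammer: bystander: hammer 280 mm long lying along its x, origin at its middle
- sanding_block: bystander: cork sanding block 100 x 60 x 30 mm
- disc_stack: bystander: stack of sanding discs, 115 mm across, 20 mm high
Mind the look-alikes: they are no part of the job. What is shaped like the pin but orange is not meant.

How it is judged:
By the outcome, as a careful person would: the job done as asked, in the order asked, and still so for the second after the job is handed in, with the robot touching nothing.
Of collar_a, collar_b, collar_c only 2 to 3 are there at a start; the rules pass over those that are not, and their reading is None.
At some moment in a run one of collar_a, collar_b, collar_c may be knocked a few centimetres aside while the robot is not near it.
Once in a run the grip may slacken for a moment while it holds something.
It also fails if it takes over 210 s, if anything falls off the work surface, if the arm or the gripper's body presses on something with over 40 N, if the wrist force passes 120 N, or if a joint passes its speed limit or range.

## Robot

A 6-joint arm with a two-finger parallel gripper is mounted at the origin on the work surface. World frame = base frame: x ahead of the robot, y to its left, z up, the work surface at z = 0. Lengths are in m, angles in rad, forces in N, time in s.
With the tool pointing down it reaches from about 0.375 to 0.9 m from the base axis. Payload 3.1 kg.
Tool frame: the origin (TCP) lies at the very end of the fingers, on their centre line; the grasp point (between the pads) lies 19 mm behind it; z points along the fingers, y is the line along which they close (so a half turn about z gives the same grasp; the last joint's range is limited). The gripper opens to 85 mm and grips with 20 to 120 N. Pads are 22 mm wide; open, the fingers measure 114 mm over their backs; the gripper's body (76 mm by 85 mm) begins 54 mm behind the grasp point. The pads swing forward as they close: fully open they stand 13 mm farther back than shut.
Start: joints at [-1.351, 0.527, 1.433, -0, 1.181, -0.178], TCP at [0.243, -0.576, 0.231] pointing down, gripper open.
Joint ranges: [-3.08, 3.08], [-0.75, 2.2], [0.22, 2.44], [-1.43, 4.57], [0, 2.65], [-2.85, 2.85]. Speed limits (rad/s): [2.79, 2.79, 3.14, 3.14, 3.14, 3.14].

## Interface

Orientations are given as a unit quaternion [x, y, z, w].
In Python, from station import telemetry, snapshot, ticket gives the robot as it stands.
- The arm moves only by the tool move_arm, never from a script. Its argument "commands" is text: rows parted by semicolons, each of 7 numbers parted by spaces: the shift along the tool's x, y, z in mm, then the turn, a rotation vector about the tool's x, y, z in degrees, then the opening, from -1 (shut) to 1 (fully open). A call has exactly 5 rows; each row is the pose to reach, as a shift and turn from the pose commanded when the call began, along the tool's axes at that moment; what a row does not reach only later rows make up. A row lasts 1/8 s, in which the tool goes at most 62.5 mm and 10.7 degrees, less where a joint would pass 70% of its speed; a pose out of reach is approached as far as the arm can. A call with a gripper value outside its range is refused whole. The fingers move at their own pace and stop on an object; "grip_force" is the grip in N (left out, the last holds). Time passes only in rows, so rows that repeat a pose let the fingers close, or fill a call up. It gives the time, the measured TCP pose, the force, the opening and the grip force at its end, in the units of the state.
- telemetry.sense(): the state, without advancing time (a new reading comes with each control period).
- snapshot(name): name is "side" or "top"; returns a dict with "image" (480x640x3 uint8, red, green, blue), "fx", "fy", "cx", "cy" (pixels), "k1" (the pictures are not rectified: a ray, as slopes to the right and down, at radius r is drawn at 1 + k1 r^2 times it, then the intrinsics apply), "pose" (4x4, takes a point from camera to world coordinates). Camera axes: x right, y down, z forward; pixel columns grow to the right and rows downward; lengths in m; the calibration is good to about 2 mm. A picture is of the moment at which its call begins. There is no depth.
- ticket.sign_off(): hands the job in; it is judged then, once.
The state is a dict: "t": time; "q": joint angles; "qd": joint speeds; "tau": joint torques, N m; "tcp_pos": TCP position; "tool_rot": TCP orientation; "force": force on the tool from outside, world axes, zero at the start; "ft_torque": the same for the moment, N m; "finger_gap": opening from 0.0 (shut) to 1.0 (fully open); "gripper_force": force on a finger pad.
Only numpy, scipy, OpenCV 4.12 (cv2) and the standard library are available. Lean on these libraries where they do the work, as an engineer would, in place of code of your own. Each camera call takes 0.05 s, during which the arm holds its last target. There are 200 camera calls.

## Working session

There is one attempt and no reset: what is moved stays moved. The work goes in short steps, Python scripts to look and compute and a tool call to move; the robot and the scene stay as the last step left them, time stands still between calls to the robot, and variables do not carry over. Pictures are saved under pics/ and viewed, at most 14 in all, crops included, and the job is handed in when it is done.

Besides the shell and the picture viewer there is one more tool, called after "Request:" as name(argument=value, ...) on one line, values as JSON. move_arm: Moves the arm, as the interface text tells. Its arguments: {"type":"object","properties":{"commands":{"type":"string"},"grip_force":{"type":"number"}},"required":["commands"]}

```bash
ls; mkdir -p pics; cat > h.py <<'E'
import numpy as np, cv2, sys
from station import telemetry, snapshot, ticket
E
python3 - <<'E'
from h import *
for n in("side","top"):
    s=snapshot(n); cv2.imwrite(f"pics/{n}0.png",s["image"][:,:,::-1]); np.save(f"pics/{n}.npy",{k:v for k,v in s.items()},allow_pickle=True)
    print(n,s["fx"],s["fy"],s["cx"],s["cy"],s["k1"],s["pose"].round(4).tolist())
st=telemetry.sense(); print({k:np.round(v,4).tolist() for k,v in st.items()})
E
```

```text
pics
side 596.2553438246313 596.2553438246313 317.94991038394625 231.75760759198883 -0.19347935540922395 [[-0.768, -0.4816, 0.4222, -0.2169], [-0.6402, 0.5933, -0.4879, 0.7864], [-0.0155, -0.645, -0.764, 1.3904], [0.0, 0.0, 0.0, 1.0]]
top 510.7996418663351 510.7996418663351 312.5098914399085 240.40617478458037 -0.021917734020972246 [[-0.0259, -0.9963, 0.0816, 0.4221], [-0.9997, 0.0259, -0.0009, -0.0549], [-0.0013, -0.0815, -0.9967, 1.276], [0.0, 0.0, 0.0, 1.0]]
{'t': 0.1, 'q': [-1.3505, 0.5284, 1.4338, 0.0, 1.1814, -0.1785], 'qd': [0.0008, -0.0013, -0.0021, -0.0005, -0.0011, 0.0001], 'tau': [-0.0006, -44.3306, -17.8586, -0.0003, 0.0039, 0.0], 'tcp_pos': [0.2426, -0.5753, 0.2304], 'tool_rot': [0.9802, 0.1981, -0.0, -0.001], 'force': [0.1592, -0.2492, 0.2371], 'ft_torque': [-0.0018, -0.0101, 0.0258], 'gripper_force': 0.0, 'finger_gap': 0.9984}
```

View pics/top0.png

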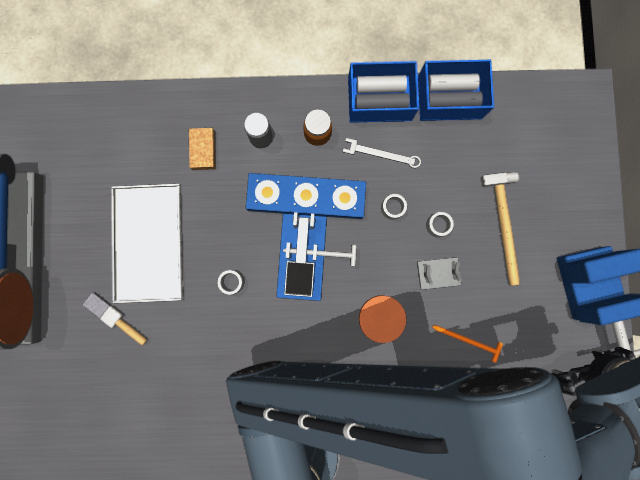

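View pics/side0.png

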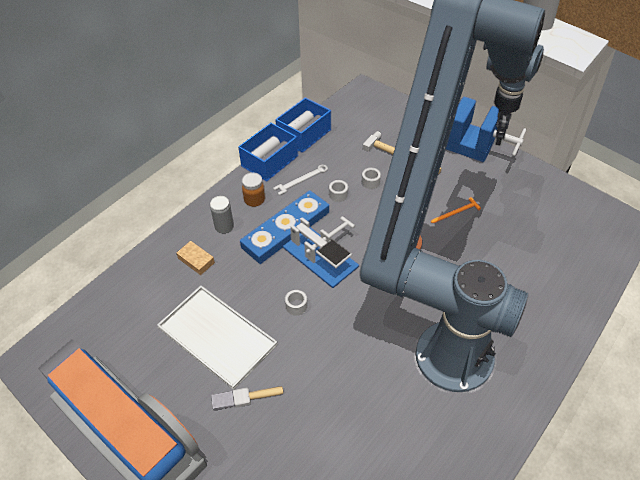

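Top view: the steel pin is through the lugs, with its T at (353,255). The orange look-alike is at (470,343). Rings are at (230,282), (395,206) and (441,224), the V-rest at (440,273), the tray at (147,243) and the nests at (267,192), (306,195), (345,198). Candidates for the pin: the steel T (353,255), the orange T (470,343) and the white T-shaped hammer (500,180). I choose the steel one in the lugs and will check it in a close crop.

```bash
cat >> h.py <<'E'
def unproj(s,u,v,z):
    d=np.array([(u-s["cx"])/s["fx"],(v-s["cy"])/s["fy"]]); p=d.copy()
    for _ in range(20): p=d/(1+s["k1"]*(p@p))
    R=s["pose"][:3,:3]; o=s["pose"][:3,3]; r=R@np.array([*p,1]); return o+r*(z-o[2])/r[2]
def proj(s,P):
    R=s["pose"][:3,:3]; c=R.T@(np.asarray(P,float)-s["pose"][:3,3]); p=c[:2]/c[2]; p=p*(1+s["k1"]*(p@p))
    return p*s["fx"]+[s["cx"],s["cy"]]
def load(n): return np.load(f"pics/{n}.npy",allow_pickle=True).item()
def crop(s,x0,y0,x1,y1,k,name):
    cv2.imwrite(f"pics/{name}.png",cv2.resize(s["image"][y0:y1,x0:x1,::-1],None,fx=k,fy=k,interpolation=cv2.INTER_CUBIC))
E
python3 - <<'E'
from h import *
t=load("top"); crop(t,220,165,470,305,3.2,"c1")
s=load("side"); crop(s,230,150,400,320,3.5,"c2")
E
```

```text
(no output)
```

View pics/c1.png

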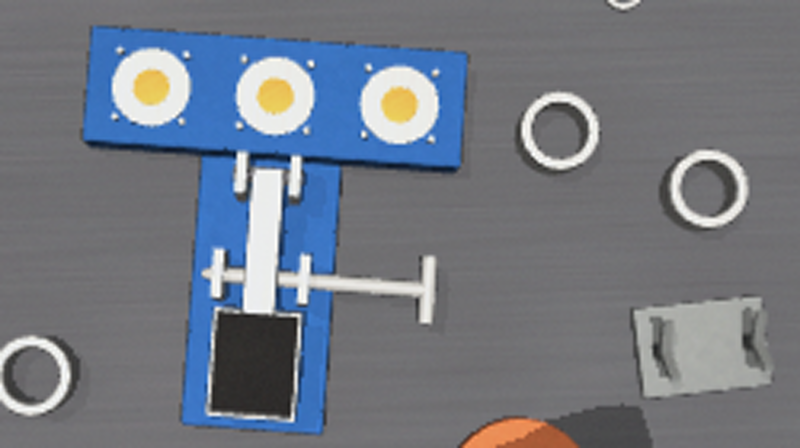

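View pics/c2.png

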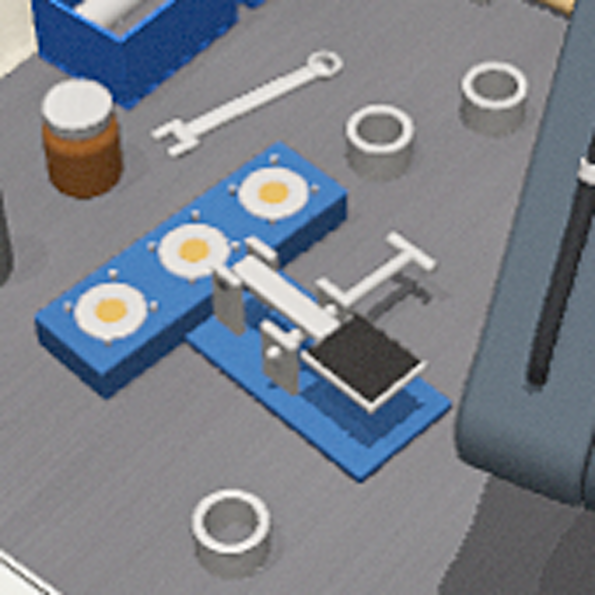

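The close crop shows the steel T pin in the lugs, with its bar at crop (427,290). There are three bare collars, at crop (559,131), (708,189) and (32,375). The rest's foot corners are near (632,310) to (773,382).

```bash
cat > fit.py <<'E'
from h import *
from scipy.optimize import least_squares
t=load("top"); s=load("side")
ct=lambda U,V:((U+.5)/3.2-.5+220,(V+.5)/3.2-.5+165)
cs=lambda U,V:((U+.5)/3.5-.5+230,(V+.5)/3.5-.5+150)
def fit(obs,x0):
    def P(p,l): c,n=np.cos(p[2]),np.sin(p[2]); return [p[0]+c*l[0]-n*l[1],p[1]+n*l[0]+c*l[1],l[2]]
    f=lambda p:np.concatenate([proj(cam,P(p,l))-uv for cam,l,uv in obs])
    r=least_squares(f,x0,loss="soft_l1"); return r.x,np.abs(r.fun).round(1).reshape(-1,2).tolist()
st=[(t,(.085,.095,.041),ct(151,87)),(t,(.085,0,.041),ct(275,96)),(t,(.085,-.095,.041),ct(399,104)),
(t,(.130,.145,.04),ct(92,27)),(t,(.13,-.145,.04),ct(467,52)),(t,(-.17,.055,.012),ct(181,425)),(t,(-.17,-.055,.012),ct(322,433)),
(t,(-.12,0,.077),ct(255,365)),(t,(-.055,.032,.075),ct(218,274)),(t,(-.055,-.032,.075),ct(304,279)),
(s,(.085,.095,.041),cs(110,310)),(s,(.085,0,.041),cs(194,250)),(s,(.085,-.095,.041),cs(273,193)),(s,(-.17,.055,.012),cs(362,478)),(s,(-.17,-.055,.012),cs(450,404)),(s,(-.12,0,.077),cs(366,362))]
p,r=fit(st,[.5,0,0]); print("stand",p.round(4),r)
rs=[(t,(.035,.05,.012),ct(632,310)),(t,(.035,-.05,.012),ct(762,296)),(t,(-.035,-.05,.012),ct(773,382)),(t,(-.035,.05,.012),ct(644,398))]
q,r=fit(rs,[.4,-.3,0]); print("rest",q.round(4),r)
tr=[(t,(.145,.085,.018),(112,186)),(t,(.145,-.085,.018),(180,184)),(t,(-.145,-.085,.018),(182,299.5)),(t,(-.145,.085,.018),(114,302))]
w,r=fit(tr,[.4,.3,0]); print("tray",w.round(4),r)
for n,a,b in(("R1",(559,131),(380,130)),("R2",(708,189),(494,86)),("L",(32,375),(231,522))):
    print(n,unproj(t,*ct(*a),.04).round(4),unproj(s,*cs(*b),.04).round(4))
print("bar",unproj(t,*ct(428,289),.06).round(4), unproj(s,*cs(411,251),.06).round(4))
E
python3 fit.py
```

```text
stand [ 0.5502 -0.0343 -0.0964] [[0.2, 0.5], [0.2, 0.4], [0.3, 0.6], [0.2, 0.2], [0.5, 0.2], [0.1, 0.3], [0.6, 1.0], [0.0, 0.1], [0.0, 0.0], [0.2, 0.4], [0.9, 0.4], [1.2, 0.2], [1.0, 0.1], [1.6, 0.3], [0.1, 0.8], [1.6, 1.7]]
rest [ 0.4367 -0.3673  0.0869] [[0.3, 0.4], [0.4, 0.6], [0.1, 0.7], [0.2, 0.3]]
tray [0.531  0.3543 0.0154] [[0.3, 0.0], [0.1, 0.9], [0.3, 0.2], [0.6, 0.5]]
R1 [ 0.6033 -0.258   0.04  ] [ 0.5988 -0.2596  0.04  ]
R2 [ 0.5559 -0.3698  0.04  ] [ 0.5525 -0.3706  0.04  ]
L [0.4281 0.1466 0.04  ] [0.4237 0.1453 0.04  ]
bar [ 0.4842 -0.1525  0.06  ] [ 0.477  -0.1485  0.06  ]
```

```bash
cat >> fit.py <<'E'
p,r=fit(st[:10],[.5,0,0]); print("stand top",p.round(4),r)
np.save("poses.npy",dict(stand=p,rest=q,tray=w),allow_pickle=True)
E
cat >> h.py <<'E'
def loc(n,l):
    p=np.load("poses.npy",allow_pickle=True).item()[n]; c,k=np.cos(p[2]),np.sin(p[2])
    return np.array([p[0]+c*l[0]-k*l[1],p[1]+k*l[0]+c*l[1],l[2]]),np.degrees(p[2])
from scipy.spatial.transform import Rotation as Ro
def st():
    s=telemetry.sense(); R=Ro.from_quat(s["tool_rot"]); M=R.as_matrix()
    print("t %.1f tcp %s th %.1f tilt %s F %s gap %.3f gf %.1f q6 %.2f"%(s["t"],(s["tcp_pos"]*1000 if 0 else np.array(s["tcp_pos"])*1000).round(1),np.degrees(np.arctan2(M[1,0],M[0,0])),M[:2,2].round(3),np.round(s["force"],1),s["finger_gap"],s["gripper_force"],s["q"][5]))
    return s,R
def go(*targets):
    """targets (xyz, theta deg, pitch-free): successive steps in tool frame mm / deg, each from the previous"""
    s,R=st(); p=np.array(s["tcp_pos"])
    for P,th in targets:
        T=Ro.from_euler("z",th,degrees=True)*Ro.from_quat([1,0,0,0])
        print("  step",(R.inv().apply(np.array(P)-p)*1000).round(1),(R.inv()*T).as_rotvec(degrees=True).round(1)); p=np.array(P);R=T
E
python3 fit.py|tail -1
python3 - <<'E'
from h import *
P,y=loc("stand",(-.055,-.065,.032)); print(P,y, loc("rest",(0,0,.05)))
for n in((.085,-.095,.04),(.085,0,.04),(.085,.095,.04),(-.12,0,.077)): print(loc("stand",n)[0].round(4))
Q=P.copy();Q[2]=.16
go((Q,y+90),(P,y+90))
E
```

```text
stand top [ 0.551  -0.0338 -0.0953] [[0.0, 0.2], [0.0, 0.1], [0.0, 0.2], [0.4, 0.4], [0.3, 0.2], [0.1, 0.0], [0.5, 0.6], [0.2, 0.2], [0.2, 0.3], [0.1, 0.0]]
[ 0.49003758 -0.0933113   0.032     ] -5.4588028058019455 (array([ 0.43674746, -0.36725896,  0.05      ]), np.float64(4.976992764021401))
[ 0.6265 -0.1365  0.04  ]
[ 0.6356 -0.0419  0.04  ]
[0.6446 0.0526 0.04  ]
[ 0.4315 -0.0224  0.077 ]
t 0.1 tcp [ 242.6 -575.3  230.4] th 22.8 tilt [-0.     0.002] F [ 0.2 -0.2  0.2] gap 0.998 gf 0.0 q6 -0.18
  step [ 415.2 -347.9   71.2] [ -0.1  -0.1 -61.7]
  step [  0.   0. 128.] [0. 0. 0.]
```

Request:
move_arm(commands="40 -35 0 0 0 0 1;85 -70 5 0 0 0 1;130 -110 10 0 0 0 1;170 -140 20 0 0 0 1;210 -175 20 0 0 0 1", grip_force=40)

```text
t: 0.72
tcp_pos: [0.3686, -0.3312, 0.2105]
tool_rot: [0.98, 0.198, -0.0, -0.001]
force: [-0.6, 0.5, 0.3]
finger_gap: 1.0
gripper_force: 0.0
```

Request:
move_arm(commands="40 -35 0 0 0 -10 1;85 -70 5 0 0 -20 1;130 -110 10 0 0 -30 1;170 -140 20 0 0 -40 1;205 -173 20 0 0 -50 1")

```text
t: 1.35
tcp_pos: [0.4903, -0.0922, 0.1905]
tool_rot: [0.803, 0.596, -0.0, -0.001]
force: [0.7, 0.6, 0.8]
finger_gap: 1.002
gripper_force: 0.0
```

```bash
python3 - <<'E'
from h import *
P,y=loc("stand",(-.055,-.065,.032)); Q=P.copy();Q[2]=.12
go((Q,y+90),(P,y+90))
s=snapshot("top"); np.save("pics/t2.npy",s,allow_pickle=True)
E
```

```text
t 1.4 tcp [490.3 -92.2 190.5] th 73.2 tilt [-0.001  0.001] F [0.7 0.6 0.8] gap 1.002 gf 0.0 q6 -0.12
  step [-1.1  0.1 70.5] [ -0.1  -0.  -11.3]
  step [ 0.  0. 88.] [0. 0. 0.]
```

Request:
move_arm(commands="0 0 30 0 0 -6 1;0 0 70 0 0 -11 1;0 0 110 0 0 -11 1;-1 0 140 0 0 -11 1;-1 0 158 0 0 -11 1")

```text
t: 2.02
tcp_pos: [0.4888, -0.0949, 0.0316]
tool_rot: [0.744, 0.668, -0.001, -0.001]
force: [0.5, 0.6, 0.7]
finger_gap: 1.0
gripper_force: 0.0
```

Request:
move_arm(commands="0 0 0 0 0 0 0.5;0 0 0 0 0 0 0;0 0 0 0 0 0 -0.5;0 0 0 0 0 0 -1;0 0 0 0 0 0 -1", grip_force=60)

```text
t: 2.65
tcp_pos: [0.4896, -0.0951, 0.0341]
tool_rot: [0.744, 0.668, -0.0, 0.0]
force: [-2.3, -0.4, 6.2]
finger_gap: 0.117
gripper_force: 58.4
```

Request:
move_arm(commands="0 0 0 0 0 0 -1;0 0 0 0 0 0 -1;0 0 0 0 0 0 -1;0 0 0 0 0 0 -1;0 0 0 0 0 0 -1")

```text
t: 3.28
tcp_pos: [0.4896, -0.0951, 0.034]
tool_rot: [0.744, 0.668, -0.0, 0.0]
force: [-2.5, -0.7, 6.6]
finger_gap: 0.115
gripper_force: 58.4
```

```bash
python3 - <<'E'
from h import *
st()
s=snapshot("side"); np.save("pics/s3.npy",s,allow_pickle=True); crop(s,270,180,390,280,5,"c3")
E
```

```text
t 3.3 tcp [489.6 -95.1  34. ] th 83.9 tilt [ 0. -0.] F [-2.5 -0.7  6.6] gap 0.115 gf 58.4 q6 -0.31
```

View pics/c3.png

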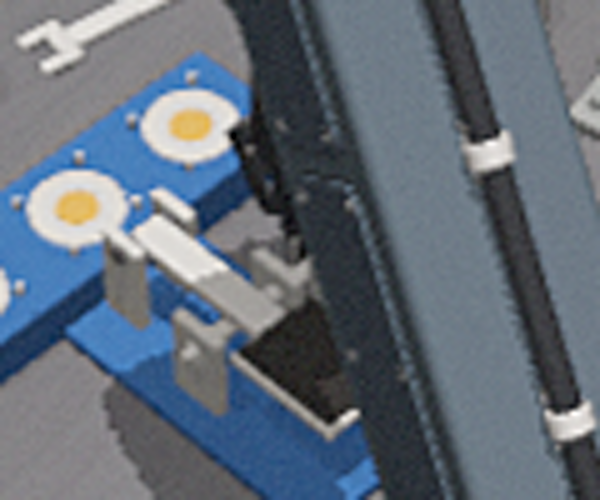

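Request:
move_arm(commands="0 0 -2 0 0 0 -1;-15 0 -2 0 0 0 -1;-35 0 -2 0 0 0 -1;-55 1 -2 0 0 0 -1;-75 1 -2 0 0 0 -1")

```text
t: 3.95
tcp_pos: [0.4823, -0.1711, 0.035]
tool_rot: [0.744, 0.668, -0.0, -0.0]
force: [0.9, 0.9, -1.6]
finger_gap: 0.114
gripper_force: 58.4
```

Request:
move_arm(commands="-20 0 0 0 0 0 -1;-40 1 0 0 0 0 -1;-60 1 0 0 0 0 -1;-75 1 -20 0 0 0 -1;-75 1 -60 0 0 0 -1")

```text
t: 4.58
tcp_pos: [0.4747, -0.2459, 0.0947]
tool_rot: [0.745, 0.667, -0.0, -0.001]
force: [0.1, -0.5, -1.4]
finger_gap: 0.114
gripper_force: 58.4
```

```bash
python3 - <<'E'
from h import *
P,y=loc("rest",(0,0,.1)); Q=P.copy();Q[2]=.033
go((P,y+90),(Q,y+90))
s=snapshot("side"); crop(s,270,130,490,290,3.6,"c4")
s=snapshot("top"); np.save("pics/t4.npy",s,allow_pickle=True)
E
```

```text
t 4.6 tcp [ 474.7 -245.9   94.7] th 83.7 tilt [-0.002  0.002] F [ 0.1 -0.5 -1.4] gap 0.114 gf 58.4 q6 -0.58
  step [-124.8  -24.6   -5.4] [ -0.1  -0.1 -11.2]
  step [ 0.  0. 67.] [0. 0. 0.]
```

View pics/c4.png

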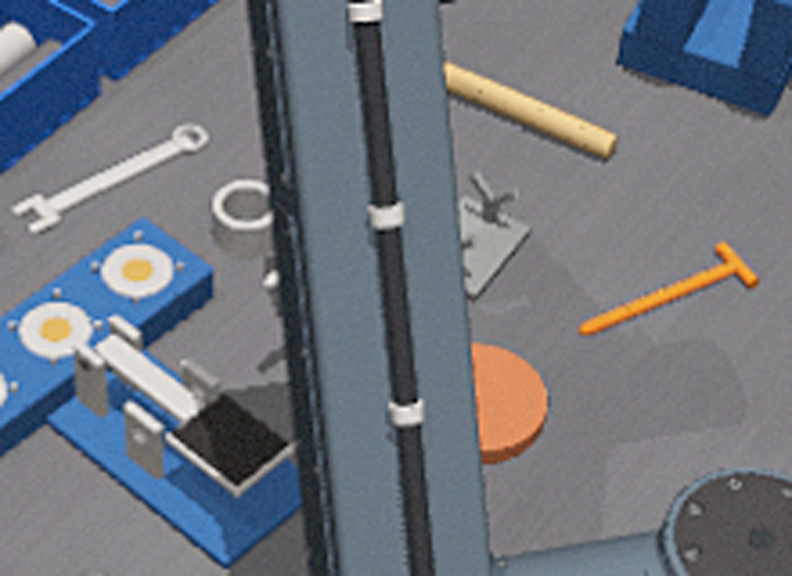

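Request:
move_arm(commands="-25 -5 -10 0 0 -3 -1;-60 -10 -10 0 0 -6 -1;-95 -18 -8 0 0 -9 -1;-127 -25 -5 0 0 -11 -1;-127 -25 -5 0 0 -11 -1")

```text
t: 5.3
tcp_pos: [0.4363, -0.3705, 0.0994]
tool_rot: [0.678, 0.735, -0.0, 0.0]
force: [-0.6, -0.0, -1.3]
finger_gap: 0.119
gripper_force: 58.5
```

```bash
python3 - <<'E'
from h import *
P,y=loc("rest",(0,-.002,.033))
go((P,y+90))
s=snapshot("side"); crop(s,370,150,470,270,5,"c5")
s=snapshot("top"); crop(s,380,220,520,320,5,"c5t")
E
```

```text
t 5.3 tcp [ 436.3 -370.5   99.4] th 94.7 tilt [ 0. -0.] F [-0.6 -0.  -1.3] gap 0.119 gf 58.5 q6 -0.98
  step [ 1.2  0.8 66.4] [-0.   0.  -0.3]
```

View pics/c5.png

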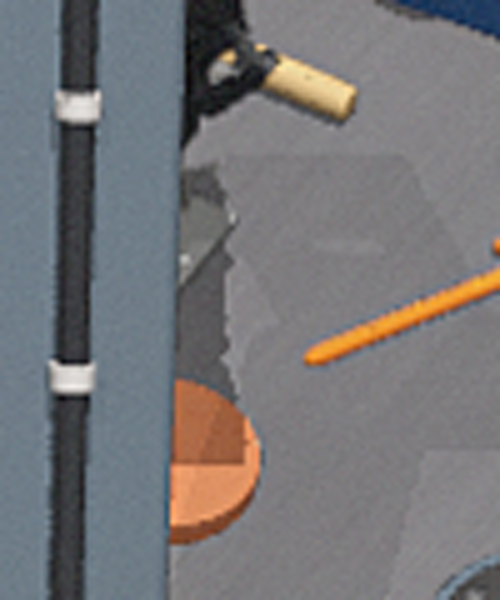

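The arm hides the rest in this view. The rest fit is good to about 1.5 mm and the V centres the pin, so I lower slowly and watch the force.

Request:
move_arm(commands="1 1 20 0 0 0 -1;1 1 35 0 0 0 -1;1 1 48 0 0 0 -1;1 1 56 0 0 0 -1;1 1 60 0 0 0 -1")

```text
t: 6.02
tcp_pos: [0.4381, -0.3667, 0.0397]
tool_rot: [0.677, 0.736, 0.0, -0.0]
force: [-0.4, -0.4, -2.2]
finger_gap: 0.116
gripper_force: 58.6
```

Request:
move_arm(commands="0 0 2 0 0 0 -1;0 0 4 0 0 0 -1;0 0 6 0 0 0 -1;0 0 6 0 0 0 -1;0 0 6 0 0 0 -1")

```text
t: 6.65
tcp_pos: [0.4375, -0.3674, 0.0355]
tool_rot: [0.677, 0.736, -0.001, 0.0]
force: [-4.7, -0.0, 5.2]
finger_gap: 0.119
gripper_force: 44.1
```

```bash
python3 -c "
from h import *
st()"
```

```text
t 6.7 tcp [ 437.5 -367.4   35.5] th 94.8 tilt [-0.    -0.001] F [-4.7 -0.   5.2] gap 0.119 gf 44.1 q6 -0.98
```

Request:
move_arm(commands="0 0 1 0 0 0 -1;0 0 1 0 0 0 -0.5;0 0 1 0 0 0 0;0 0 1 0 0 0 0.5;0 0 1 0 0 0 1")

```text
t: 7.28
tcp_pos: [0.4382, -0.3669, 0.0331]
tool_rot: [0.677, 0.736, 0.0, -0.0]
force: [0.3, 0.9, -0.0]
finger_gap: 0.872
gripper_force: 0.0
```

Request:
move_arm(commands="0 0 0 0 0 0 1;0 0 0 0 0 0 1;0 0 -30 0 0 0 1;0 0 -80 0 0 0 1;0 0 -140 0 0 0 1")

```text
t: 7.9
tcp_pos: [0.4375, -0.3662, 0.1737]
tool_rot: [0.677, 0.736, 0.0, -0.001]
force: [1.0, -0.9, -0.2]
finger_gap: 1.004
gripper_force: 0.0
```

Request:
move_arm(commands="50 0 0 0 0 10 1;100 0 0 0 0 20 1;150 0 0 0 0 30 1;190 0 0 0 0 35 1;190 0 0 0 0 35 1")

```text
t: 8.52
tcp_pos: [0.4205, -0.1744, 0.1733]
tool_rot: [0.866, 0.5, -0.0, -0.001]
force: [0.7, -0.3, -0.3]
finger_gap: 0.999
gripper_force: 0.0
```

```bash
python3 - <<'E'
from h import *
st()
s=snapshot("side"); a=cv2.resize(s["image"][140:260,310:460,::-1],None,fx=4,fy=4,interpolation=cv2.INTER_CUBIC)
np.save("pics/s6.npy",s,allow_pickle=True)
s=snapshot("top"); np.save("pics/t6.npy",s,allow_pickle=True)
b=cv2.resize(s["image"][170:320,200:520,::-1],None,fx=2,fy=2,interpolation=cv2.INTER_CUBIC)
c=np.zeros((600,800,3),np.uint8); c[:300,:640]=b; c[300:,:600]=cv2.resize(a,(600,300) if 0 else (375,300)).repeat(1,1) if 0 else np.pad(cv2.resize(a,(375,300)),((0,0),(0,225),(0,0))); cv2.imwrite("pics/c6.png",c)
E
```

```text
t 8.5 tcp [ 420.5 -174.4  173.3] th 60.0 tilt [-0.002  0.002] F [ 0.7 -0.3 -0.3] gap 0.999 gf 0.0 q6 -0.12
```

View pics/c6.png

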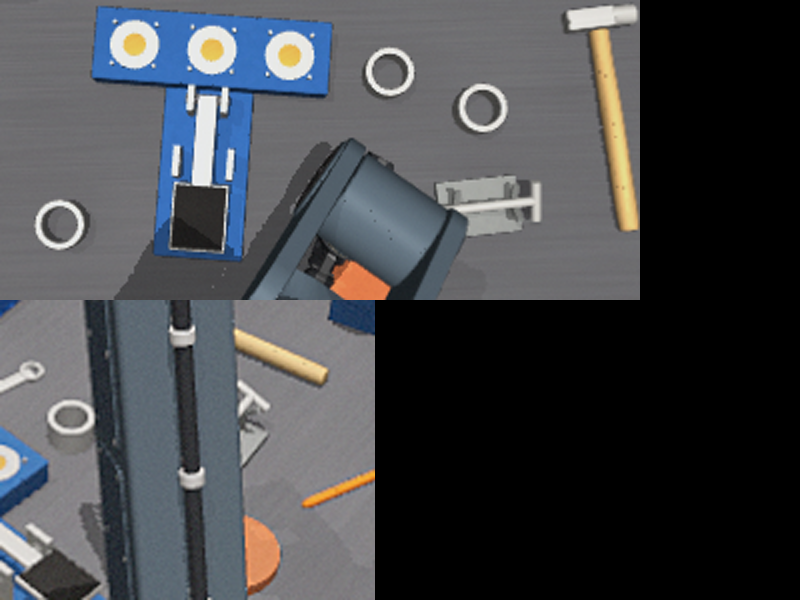

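```bash
cat >> h.py <<'E'
def ring(s,xy,z,r=16):
    "centre of the collar top (height z) near xy in the top picture"
    u,v=proj(s,[xy[0],xy[1],z]).round().astype(int); k=8
    g=cv2.cvtColor(s["image"][v-r-8:v+r+9,u-r-8:u+r+9],cv2.COLOR_RGB2GRAY); g=cv2.resize(g,None,fx=k,fy=k,interpolation=cv2.INTER_CUBIC)
    cs,_=cv2.findContours((g>165).astype(np.uint8),cv2.RETR_EXTERNAL,cv2.CHAIN_APPROX_NONE)
    c=max(cs,key=cv2.contourArea); (x,y),(a,b),_=cv2.fitEllipse(c)
    w=unproj(s,(x+.5)/k-.5+u-r-8,(y+.5)/k-.5+v-r-8,z); print("  ring",w.round(4),"diam px %.1f %.1f"%(a/k,b/k)); return w
E
python3 - <<'E'
from h import *
s=np.load("pics/t6.npy",allow_pickle=True).item()
c=ring(s,(.6033,-.258),.04);ring(s,(.5559,-.3698),.04);ring(s,(.428,.1466),.04)
y=loc("stand",(0,0,0))[1]
A=[c[0],c[1],.14];B=[c[0],c[1],.012]; go((A,y),(B,y))
E
```

```text
ring [ 0.6041 -0.2587  0.04  ] diam px 23.6 23.9
  ring [ 0.5567 -0.3704  0.04  ] diam px 23.7 24.1
  ring [0.428  0.1478 0.04  ] diam px 24.0 24.4
t 8.6 tcp [ 422.5 -177.8  173.6] th 59.9 tilt [ 0.001 -0.001] F [-0.1 -0.7 -0.3] gap 0.997 gf 0.0 q6 -0.12
  step [ 21.  197.6  33.9] [ 0.1 -0.  65.4]
  step [  0.   0. 128.] [0. 0. 0.]
```

Request:
move_arm(commands="0 45 0 0 0 10 1;5 95 0 0 0 20 1;10 145 0 0 0 30 1;21 190 10 0 0 40 1;21 197 20 0 0 50 1")

```text
t: 9.25
tcp_pos: [0.6066, -0.2618, 0.153]
tool_rot: [0.997, 0.083, 0.002, 0.002]
force: [-0.1, 0.6, -0.2]
finger_gap: 1.0
gripper_force: 0.0
```

```bash
python3 - <<'E'
from h import *
y=loc("stand",(0,0,0))[1];c=(.6041,-.2587)
A=[c[0],c[1],.14];B=[c[0],c[1],.012]; go((A,y),(B,y))
E
```

```text
t 9.2 tcp [ 606.6 -261.8  153. ] th 9.5 tilt [ 0.004 -0.003] F [-0.1  0.6 -0.2] gap 1.000 gf 0.0 q6 0.83
  step [-2.  -3.5 12.9] [ 0.2 -0.2 14.9]
  step [  0.   0. 128.] [0. 0. 0.]
```

Request:
move_arm(commands="-1 -2 5 0 0 8 1;-2 -3 10 0 0 15 1;-2 -3 50 0 0 15 1;-2 -3 100 0 0 15 1;-2 -3 138 0 0 15 1")

```text
t: 9.88
tcp_pos: [0.6002, -0.2575, 0.0131]
tool_rot: [0.999, -0.046, -0.0, 0.0]
force: [1.0, -0.0, -0.2]
finger_gap: 0.999
gripper_force: 0.0
```

```bash
python3 - <<'E'
from h import *
y=loc("stand",(0,0,0))[1];c=(.6041,-.2587)
go(([c[0],c[1],.012],y))
E
```

```text
t 9.9 tcp [ 600.2 -257.5   13.1] th -5.2 tilt [-0. -0.] F [ 1.  -0.  -0.2] gap 0.999 gf 0.0 q6 1.09
  step [4.  0.9 1.1] [0.  0.  0.2]
```

Request:
move_arm(commands="0 0 0 0 0 0 1;0 0 0 0 0 0 1;4 1 1 0 0 0 1;4 1 1 0 0 0 1;4 1 1 0 0 0 0.6")

```text
t: 10.5
tcp_pos: [0.6049, -0.2573, 0.0153]
tool_rot: [0.999, -0.045, 0.001, 0.0]
force: [0.6, -0.7, -0.3]
finger_gap: 0.817
gripper_force: 0.0
```

```bash
python3 - <<'E'
from h import *
y=loc("stand",(0,0,0))[1];c=(.6041,-.2587)
go(([c[0],c[1],.012],y))
E
```

```text
t 10.5 tcp [ 604.9 -257.3   15.3] th -5.1 tilt [ 0.001 -0.001] F [ 0.6 -0.7 -0.3] gap 0.817 gf 0.0 q6 1.09
  step [-0.6  1.4  3.3] [ 0.  -0.1  0.3]
```

Request:
move_arm(commands="0 0 0 0 0 0 0;0 0 0 0 0 0 -1;0 0 0 0 0 0 -1;0 0 0 0 0 0 -1;0 0 0 0 0 0 -1", grip_force=60)

```text
t: 11.12
tcp_pos: [0.6052, -0.2581, 0.0161]
tool_rot: [0.999, -0.045, 0.001, 0.001]
force: [-0.4, -1.7, 5.3]
finger_gap: 0.683
gripper_force: 63.2
```

Request:
move_arm(commands="0 0 0 0 0 0 -1;0 0 -20 0 0 0 -1;0 0 -60 0 0 0 -1;0 0 -90 0 0 0 -1;0 0 -90 0 0 0 -1")

```text
t: 11.75
tcp_pos: [0.6059, -0.2577, 0.1073]
tool_rot: [0.999, -0.045, 0.003, 0.001]
force: [1.0, 0.2, -5.2]
finger_gap: 0.683
gripper_force: 66.0
```

```bash
python3 - <<'E'
from h import *
P,y=loc("stand",(.085,-.095,.102))
go((P,y),(P-[0,0,.05],y))
E
```

```text
t 11.8 tcp [ 605.9 -257.7  107.3] th -5.1 tilt [ 0.005 -0.003] F [ 1.   0.2 -5.2] gap 0.683 gf 66.0 q6 1.09
  step [   9.7 -122.6    5. ] [ 0.1 -0.3  0.3]
  step [ 0.  0. 50.] [0. 0. 0.]
```

Request:
move_arm(commands="2 -30 5 0 0 0 -1;5 -70 5 0 0 0 -1;8 -105 5 0 0 0 -1;10 -123 5 0 0 0 -1;10 -123 5 0 0 0 -1")

```text
t: 12.38
tcp_pos: [0.6248, -0.1342, 0.0983]
tool_rot: [0.999, -0.044, -0.001, -0.0]
force: [0.1, -1.4, -3.8]
finger_gap: 0.684
gripper_force: 66.0
```

Request:
move_arm(commands="0 0 0 0 0 0 -1;0 0 0 0 0 0 -1;0 0 0 0 0 0 -1;0 0 0 0 0 0 -1;0 0 0 0 0 0 -1")

```text
t: 13.0
tcp_pos: [0.6253, -0.1358, 0.0993]
tool_rot: [0.999, -0.045, 0.0, 0.0]
force: [-0.2, -0.1, -3.8]
finger_gap: 0.681
gripper_force: 66.0
```

```bash
python3 - <<'E'
from h import *
P,y=loc("stand",(.085,-.095,.102))
go((P,y),(P-[0,0,.046],y))
s=snapshot("side");crop(s,250,150,390,250,5.5,"c7")
s=snapshot("top");crop(s,300,160,420,240,3,"c7t"); print(s["image"][190:210,335:356].mean(2).mean().round())
E
```

```text
t 13.0 tcp [ 625.3 -135.8   99.3] th -5.2 tilt [ 0. -0.] F [-0.2 -0.1 -3.8] gap 0.681 gf 66.0 q6 1.27
  step [ 1.3  0.6 -2.7] [ 0.  -0.   0.3]
  step [ 0.  0. 46.] [0. 0. 0.]
73.0
```

View pics/c7.png

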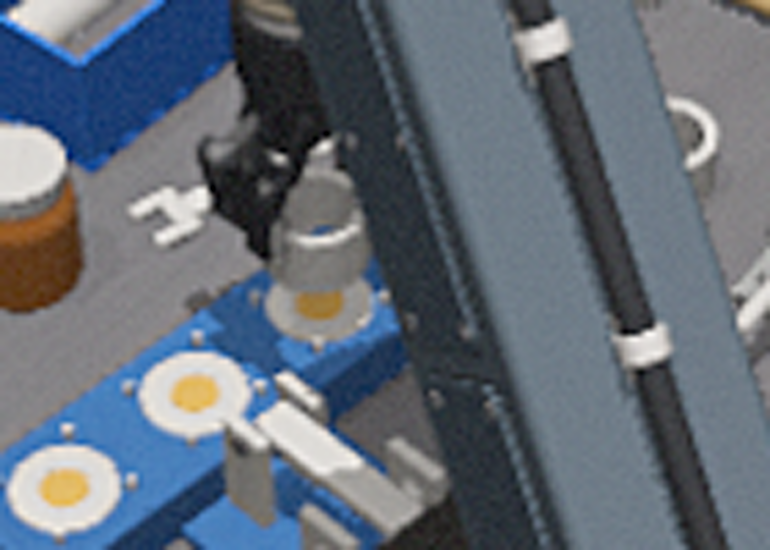

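Request:
move_arm(commands="2 1 10 0 0 0 -1;2 1 22 0 0 0 -1;2 1 32 0 0 0 -1;2 1 38 0 0 0 -1;2 1 41 0 0 0 -1")

```text
t: 13.72
tcp_pos: [0.627, -0.1366, 0.0576]
tool_rot: [0.999, -0.045, -0.0, -0.0]
force: [-0.2, -0.4, -3.7]
finger_gap: 0.683
gripper_force: 66.0
```

Request:
move_arm(commands="0 0 1 0 0 0 -1;0 0 2 0 0 0 -1;0 0 3 0 0 0 -1;0 0 3 0 0 0 -1;0 0 3 0 0 0 -1")

```text
t: 14.35
tcp_pos: [0.6275, -0.1368, 0.0561]
tool_rot: [0.999, -0.045, 0.0, 0.0]
force: [-1.2, 1.0, 2.1]
finger_gap: 0.679
gripper_force: 66.6
```

```bash
python3 - <<'E'
from h import *
P,y=loc("stand",(.085,-.095,.056))
go((P,y))
E
```

```text
t 14.3 tcp [ 627.5 -136.8   56.1] th -5.1 tilt [ 0.001 -0.   ] F [-1.2  1.   2.1] gap 0.679 gf 66.6 q6 1.27
  step [-1.  -0.2  0.1] [ 0.  -0.1  0.3]
```

Request:
move_arm(commands="0 0 0 0 0 0 0.5;0 0 0 0 0 0 0.7;0 0 0 0 0 0 0.7;0 0 -20 0 0 0 0.7;0 0 -60 0 0 0 0.7")

```text
t: 14.98
tcp_pos: [0.6262, -0.1363, 0.1153]
tool_rot: [0.999, -0.045, -0.002, -0.001]
force: [0.3, 0.0, 0.9]
finger_gap: 0.846
gripper_force: 0.0
```

Request:
move_arm(commands="-10 60 -20 0 0 0 1;-25 120 -20 0 0 0 1;-45 180 -20 0 0 0 1;-48 225 -20 0 0 0 1;-48 225 -20 0 0 0 1")

```text
t: 15.6
tcp_pos: [0.5588, -0.3613, 0.1371]
tool_rot: [0.999, -0.048, 0.002, 0.002]
force: [-0.6, -0.4, 0.5]
finger_gap: 1.0
gripper_force: 0.0
```

```bash
python3 - <<'E'
from h import *
s=snapshot("top")
ring(s,(.6265,-.1365),.08);c=ring(s,(.5567,-.3704),.04);ring(s,(.428,.1478),.04)
crop(s,210,160,490,310,2.8,"c8")
y=loc("stand",(0,0,0))[1]
go(([c[0],c[1],.11],y),([c[0],c[1],.014],y))
E
```

```text
ring [ 0.6272 -0.1343  0.08  ] diam px 24.6 25.4Traceback (most recent call last):
  File "<stdin>", line 3, in <module>
  File "h.py", line 32, in ring
    c=max(cs,key=cv2.contourArea); (x,y),(a,b),_=cv2.fitEllipse(c)
ValueError: max() iterable argument is empty
```

```bash
python3 - <<'E'
from h import *
s=snapshot("side"); t=snapshot("top")
a=cv2.resize(s["image"][140:240,300:430,::-1],None,fx=3,fy=3); b=cv2.resize(t["image"][170:270,370:500,::-1],None,fx=3,fy=3)
cv2.imwrite("pics/c8.png",np.hstack([a,b]))
c=(.5567,-.3704);y=loc("stand",(0,0,0))[1]
print(proj(s,[*c,.04])) 
go(([c[0],c[1],.11],y),([c[0],c[1],.014],y))
E
```

```text
[369.70004091 173.67053811]
t 15.8 tcp [ 559.3 -355.7  136. ] th -5.1 tilt [0. 0.] F [-0.1 -0.3  0.1] gap 1.000 gf 0.0 q6 0.93
  step [-1.3 14.8 26. ] [-0.  -0.   0.3]
  step [ 0.  0. 96.] [0. 0. 0.]
```

View pics/c8.png

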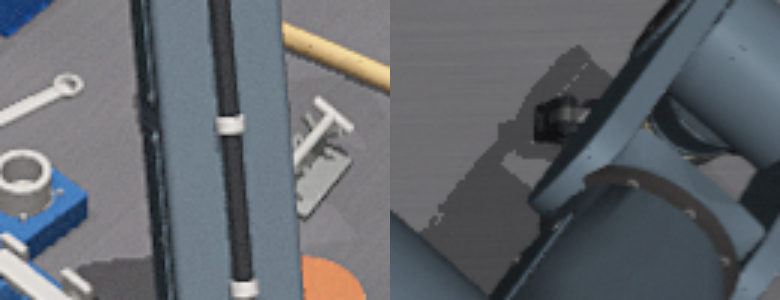

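Request:
move_arm(commands="0 -40 -30 0 0 0 1;0 -90 -50 0 0 0 1;-10 -145 -60 0 0 0 1;-20 -200 -60 0 0 0 1;-30 -255 -60 0 0 0 1")

```text
t: 16.38
tcp_pos: [0.5518, -0.0961, 0.1961]
tool_rot: [0.999, -0.044, 0.0, -0.0]
force: [-0.3, 1.4, -0.7]
finger_gap: 1.003
gripper_force: 0.0
```

Request:
move_arm(commands="-15 -50 0 0 0 0 1;-35 -105 0 0 0 0 1;-50 -160 0 0 0 0 1;-55 -210 20 0 0 0 1;-55 -230 50 0 0 0 1")

```text
t: 17.0
tcp_pos: [0.5173, 0.1387, 0.1463]
tool_rot: [0.999, -0.042, 0.001, -0.0]
force: [-0.2, -0.2, 0.2]
finger_gap: 1.0
gripper_force: 0.0
```

```bash
python3 - <<'E'
from h import *
s=snapshot("top"); cv2.imwrite("pics/c9.png",s["image"][:,:,::-1])
c=(.428,.1478)
for g,z in(((.5567,-.3704),.04),(c,.04),((.6265,-.1365),.08)):
    try: r=ring(s,g,z)
    except Exception as e: print(g,"hidden")
y=loc("stand",(0,0,0))[1]
go(([c[0],c[1],.11],y),([c[0],c[1],.014],y))
E
```

```text
ring [ 0.5567 -0.3704  0.04  ] diam px 23.8 24.2
  ring [0.4292 0.1347 0.04  ] diam px 11.0 16.4
  ring [ 0.6271 -0.1344  0.08  ] diam px 24.6 25.5
t 17.1 tcp [514.8 139.6 142.2] th -4.8 tilt [-0.005  0.001] F [-0.   0.9 -2.4] gap 1.002 gf 0.0 q6 1.71
  step [-87.   -0.9  32.7] [-0.1  0.3  0.6]
  step [ 0.  0. 96.] [0. 0. 0.]
```

```bash
python3 - <<'E'
from h import *
s=snapshot("side"); ring(s,(.428,.1478),.04); ring(load("side"),(.428,.1478),.04); ring(load("side"),(.5567,-.3704),.04); print(np.abs(s["image"].astype(int)-load("side")["image"])[280:320,280:315].mean())
E
```

```text
ring [0.4247 0.1454 0.04  ] diam px 16.4 19.5
  ring [0.425  0.1446 0.04  ] diam px 18.3 22.1
  ring [ 0.5531 -0.3723  0.04  ] diam px 13.5 18.5
35.16357142857143
```

Request:
move_arm(commands="-20 0 0 0 0 0 1;-45 0 10 0 0 0 1;-70 0 20 0 0 0 1;-87 -1 40 0 0 0 1;-87 -1 60 0 0 0 1")

```text
t: 17.73
tcp_pos: [0.43, 0.1431, 0.0861]
tool_rot: [0.999, -0.044, -0.0, 0.0]
force: [0.7, -0.8, 1.2]
finger_gap: 0.999
gripper_force: 0.0
```

Request:
move_arm(commands="0 0 0 0 0 0 1;0 0 20 0 0 0 1;0 0 50 0 0 0 1;0 0 65 0 0 0 1;0 0 65 0 0 0 1")

```text
t: 18.35
tcp_pos: [0.4321, 0.1429, 0.0205]
tool_rot: [0.999, -0.045, -0.0, 0.0]
force: [0.1, 0.4, -0.2]
finger_gap: 0.995
gripper_force: 0.0
```

Request:
move_arm(commands="0 0 0 0 0 0 1;0 0 0 0 0 0 1;0 0 0 0 0 0 1;0 0 0 0 0 0 1;0 0 0 0 0 0 1")

```text
t: 18.98
tcp_pos: [0.4316, 0.143, 0.0204]
tool_rot: [0.999, -0.045, 0.0, -0.0]
force: [-0.5, 0.4, 0.5]
finger_gap: 1.001
gripper_force: 0.0
```

```bash
python3 - <<'E'
from h import *
y=loc("stand",(0,0,0))[1]; go(([.428,.1478,.015],y))
E
```

```text
t 19.0 tcp [431.6 143.   20.4] th -5.1 tilt [0. 0.] F [-0.5  0.4  0.5] gap 1.001 gf 0.0 q6 1.73
  step [-4.  -4.4  5.4] [-0.  -0.   0.3]
```

Request:
move_arm(commands="-2 -2 2 0 0 0 1;-4 -4 5 0 0 0 1;-4 -4 5 0 0 0 0.8;-4 -4 5 0 0 0 0;-4 -4 5 0 0 0 -1")

```text
t: 19.6
tcp_pos: [0.4278, 0.1473, 0.0157]
tool_rot: [0.999, -0.045, -0.0, 0.0]
force: [-0.8, -1.0, 5.0]
finger_gap: 0.67
gripper_force: 64.3
```

Request:
move_arm(commands="0 0 0 0 0 0 -1;0 0 0 0 0 0 -1;0 0 0 0 0 0 -1;0 0 0 0 0 0 -1;0 0 0 0 0 0 -1")

```text
t: 20.23
tcp_pos: [0.4278, 0.1473, 0.0157]
tool_rot: [0.999, -0.045, -0.0, 0.0]
force: [-0.7, -0.2, 5.5]
finger_gap: 0.671
gripper_force: 64.4
```

```bash
python3 - <<'E'
from h import *
P,y=loc("stand",(.085,.095,.12)); go((P,y))
E
```

```text
t 20.2 tcp [427.8 147.3  15.7] th -5.1 tilt [-0. -0.] F [-0.7 -0.2  5.5] gap 0.671 gf 64.4 q6 1.74
  step [ 224.4   74.9 -104.3] [0.  0.  0.3]
```

Request:
move_arm(commands="0 0 -20 0 0 0 -1;0 0 -60 0 0 0 -1;30 10 -104 0 0 0 -1;75 25 -104 0 0 0 -1;120 40 -104 0 0 0 -1")

```text
t: 20.85
tcp_pos: [0.5446, 0.0964, 0.1197]
tool_rot: [0.999, -0.045, 0.0, -0.0]
force: [-0.1, 1.7, -4.0]
finger_gap: 0.67
gripper_force: 66.8
```

Request:
move_arm(commands="35 12 0 0 0 0 -1;70 24 0 0 0 0 -1;95 32 0 0 0 0 -1;104 35 0 0 0 0 -1;104 35 0 0 0 0 -1")

```text
t: 21.48
tcp_pos: [0.6432, 0.0526, 0.1182]
tool_rot: [0.999, -0.045, -0.001, -0.0]
force: [-0.6, 0.4, -4.9]
finger_gap: 0.669
gripper_force: 66.8
```

Request:
move_arm(commands="0 0 0 0 0 0 -1;0 0 0 0 0 0 -1;0 0 0 0 0 0 -1;0 0 0 0 0 0 -1;0 0 0 0 0 0 -1")

```text
t: 22.1
tcp_pos: [0.6443, 0.0526, 0.1194]
tool_rot: [0.999, -0.045, 0.0, -0.0]
force: [0.1, 0.4, -3.7]
finger_gap: 0.669
gripper_force: 66.8
```

```bash
python3 - <<'E'
from h import *
P,y=loc("stand",(.085,.095,.056)); go((P,y))
s=snapshot("side"); crop(s,220,170,340,270,5,"c10")
E
```

```text
t 22.1 tcp [644.3  52.6 119.4] th -5.1 tilt [0. 0.] F [ 0.1  0.4 -3.7] gap 0.669 gf 66.8 q6 1.57
  step [ 0.3 -0.  63.4] [-0.  -0.   0.3]
```

Request:
move_arm(commands="0 0 20 0 0 0 -1;0 0 38 0 0 0 -1;0 0 50 0 0 0 -1;0 0 57 0 0 0 -1;0 0 61 0 0 0 -1")

```text
t: 22.78
tcp_pos: [0.6444, 0.0525, 0.0579]
tool_rot: [0.999, -0.045, -0.0, -0.0]
force: [0.4, 0.9, -3.9]
finger_gap: 0.67
gripper_force: 66.7
```

Request:
move_arm(commands="0 0 1 0 0 0 -1;0 0 2 0 0 0 -1;0 0 3 0 0 0 -1;0 0 3 0 0 0 -1;0 0 3 0 0 0 -1")

```text
t: 23.4
tcp_pos: [0.6447, 0.0525, 0.0558]
tool_rot: [0.999, -0.045, 0.0, 0.0]
force: [0.1, -0.7, -1.4]
finger_gap: 0.667
gripper_force: 66.9
```

```bash
python3 - <<'E'
from h import *
st()
E
```

```text
t 23.4 tcp [644.7  52.5  55.8] th -5.1 tilt [ 0.001 -0.   ] F [ 0.1 -0.7 -1.4] gap 0.667 gf 66.9 q6 1.57
```

Request:
move_arm(commands="0 0 0 0 0 0 0.5;0 0 0 0 0 0 0.7;0 0 0 0 0 0 0.7;0 0 -20 0 0 0 0.7;0 0 -70 0 0 0 0.7")

```text
t: 24.02
tcp_pos: [0.6425, 0.0526, 0.1246]
tool_rot: [0.999, -0.045, -0.003, -0.0]
force: [0.2, -0.2, 0.5]
finger_gap: 0.85
gripper_force: 0.0
```

Request:
move_arm(commands="0 50 -40 0 0 0 1;-5 100 -40 0 0 0 1;-15 150 -40 0 0 0 1;-20 205 -40 0 0 0 1;-25 255 -40 0 0 0 1")

```text
t: 24.65
tcp_pos: [0.5965, -0.2012, 0.1672]
tool_rot: [0.999, -0.045, 0.001, 0.001]
force: [1.0, -0.1, -0.6]
finger_gap: 1.0
gripper_force: 0.0
```

```bash
python3 - <<'E'
from h import *
s=snapshot("top")
for g,z in(((.5567,-.3704),.04),((.6446,.0526),.08),((.6265,-.1365),.08)):
    try: r=ring(s,g,z)
    except Exception as e: print(g,"hidden")
c=(.5567,-.3704)
y=loc("stand",(0,0,0))[1]
go(([c[0],c[1],.11],y),([c[0],c[1],.015],y))
E
```

```text
ring [ 0.5568 -0.3705  0.04  ] diam px 23.6 24.0
  ring [0.6455 0.0554 0.08  ] diam px 24.2 24.6
  ring [ 0.6293 -0.1223  0.08  ] diam px 13.0 24.6
t 24.7 tcp [ 595.9 -208.2  167.3] th -5.4 tilt [ 0.003 -0.007] F [ 0.2 -2.6  0.1] gap 1.000 gf 0.0 q6 1.16
  step [-24.  164.8  58.3] [ 0.4 -0.2  0.1]
  step [ 0.  0. 95.] [0. 0. 0.]
```

Request:
move_arm(commands="-6 40 10 0 0 0 1;-12 85 20 0 0 0 1;-18 130 40 0 0 0 1;-24 160 58 0 0 0 1;-24 165 80 0 0 0 1")

```text
t: 25.32
tcp_pos: [0.558, -0.3641, 0.0862]
tool_rot: [0.999, -0.046, 0.001, 0.001]
force: [0.6, 0.3, 0.1]
finger_gap: 1.002
gripper_force: 0.0
```

Request:
move_arm(commands="0 0 0 0 0 0 1;0 0 20 0 0 0 1;0 0 40 0 0 0 1;0 0 60 0 0 0 1;0 0 67 0 0 0 1")

```text
t: 25.95
tcp_pos: [0.5569, -0.3601, 0.016]
tool_rot: [0.999, -0.045, -0.001, -0.001]
force: [0.3, -0.2, -0.2]
finger_gap: 0.998
gripper_force: 0.0
```

Request:
move_arm(commands="0 0 0 0 0 0 1;0 0 0 0 0 0 1;0 0 0 0 0 0 1;0 0 0 0 0 0 1;0 0 0 0 0 0 1")

```text
t: 26.58
tcp_pos: [0.5579, -0.3615, 0.0187]
tool_rot: [0.999, -0.045, 0.0, 0.0]
force: [0.1, 0.3, -0.5]
finger_gap: 0.998
gripper_force: 0.0
```

```bash
python3 - <<'E'
from h import *
y=loc("stand",(0,0,0))[1]; go(([.5568,-.3705,.015],y))
E
```

```text
t 26.6 tcp [ 557.9 -361.5   18.7] th -5.2 tilt [ 0. -0.] F [ 0.1  0.3 -0.5] gap 0.998 gf 0.0 q6 0.92
  step [-0.3  9.   3.7] [ 0.  -0.   0.3]
```

Request:
move_arm(commands="0 4 2 0 0 0 1;0 9 4 0 0 0 1;0 9 4 0 0 0 0.8;0 9 4 0 0 0 0;0 9 4 0 0 0 -1")

```text
t: 27.2
tcp_pos: [0.5573, -0.3707, 0.0148]
tool_rot: [0.999, -0.045, 0.0, 0.0]
force: [-0.0, -1.4, 1.9]
finger_gap: 0.665
gripper_force: 66.6
```

Request:
move_arm(commands="0 0 0 0 0 0 -1;0 0 0 0 0 0 -1;0 0 0 0 0 0 -1;0 0 0 0 0 0 -1;0 0 0 0 0 0 -1")

```text
t: 27.82
tcp_pos: [0.5573, -0.3707, 0.0148]
tool_rot: [0.999, -0.045, 0.0, 0.0]
force: [0.1, -0.4, 5.5]
finger_gap: 0.67
gripper_force: 66.7
```

Request:
move_arm(commands="0 0 -20 0 0 0 -1;0 0 -60 0 0 0 -1;0 0 -110 0 0 0 -1;0 0 -125 0 0 0 -1;0 0 -125 0 0 0 -1")

```text
t: 28.45
tcp_pos: [0.5569, -0.37, 0.1397]
tool_rot: [0.999, -0.045, 0.0, 0.0]
force: [0.6, -0.3, -3.8]
finger_gap: 0.668
gripper_force: 66.1
```

```bash
python3 - <<'E'
from h import *
P,y=loc("stand",(.085,0.001,.14)); go((P,y))
E
```

```text
t 28.4 tcp [ 556.9 -370.   139.7] th -5.1 tilt [ 0. -0.] F [ 0.6 -0.3 -3.8] gap 0.668 gf 66.1 q6 0.91
  step [ 4.900e+01 -3.348e+02 -3.000e-01] [ 0.  -0.   0.3]
```

Request:
move_arm(commands="7 -45 0 0 0 0 -1;14 -95 0 0 0 0 -1;22 -145 0 0 0 0 -1;29 -195 0 0 0 0 -1;36 -245 0 0 0 0 -1")

```text
t: 29.08
tcp_pos: [0.613, -0.1271, 0.1361]
tool_rot: [0.999, -0.045, -0.003, -0.001]
force: [-0.9, 0.2, -3.4]
finger_gap: 0.672
gripper_force: 66.0
```

Request:
move_arm(commands="6 -40 0 0 0 0 -1;10 -70 0 0 0 0 -1;13 -90 0 0 0 0 -1;13 -90 0 0 0 0 -1;13 -90 0 0 0 0 -1")

```text
t: 29.7
tcp_pos: [0.6354, -0.042, 0.1385]
tool_rot: [0.999, -0.045, -0.001, 0.0]
force: [-1.0, 0.0, -3.9]
finger_gap: 0.673
gripper_force: 66.0
```

Request:
move_arm(commands="0 0 0 0 0 0 -1;0 0 0 0 0 0 -1;0 0 0 0 0 0 -1;0 0 0 0 0 0 -1;0 0 0 0 0 0 -1")

```text
t: 30.32
tcp_pos: [0.6359, -0.0411, 0.1393]
tool_rot: [0.999, -0.045, 0.0, 0.0]
force: [0.7, 0.4, -3.3]
finger_gap: 0.669
gripper_force: 66.0
```

```bash
python3 - <<'E'
from h import *
P,y=loc("stand",(.085,0.001,.0545)); go((P,y))
E
```

```text
t 30.3 tcp [635.9 -41.1 139.3] th -5.2 tilt [ 0. -0.] F [ 0.7  0.4 -3.3] gap 0.669 gf 66.0 q6 1.42
  step [-0.2 -0.2 84.8] [ 0.  -0.   0.3]
```

Request:
move_arm(commands="0 0 30 0 0 0 -1;0 0 55 0 0 0 -1;0 0 70 0 0 0 -1;0 0 78 0 0 0 -1;0 0 82 0 0 0 -1")

```text
t: 30.95
tcp_pos: [0.6363, -0.0411, 0.0573]
tool_rot: [0.999, -0.045, 0.0, 0.0]
force: [0.0, 0.5, -4.2]
finger_gap: 0.67
gripper_force: 66.0
```

Request:
move_arm(commands="0 0 1 0 0 0 -1;0 0 2 0 0 0 -1;0 0 3 0 0 0 -1;0 0 3 0 0 0 -1;0 0 3 0 0 0 -1")

```text
t: 31.58
tcp_pos: [0.6362, -0.0411, 0.0548]
tool_rot: [0.999, -0.045, 0.0, 0.0]
force: [-1.0, -0.1, -1.9]
finger_gap: 0.668
gripper_force: 66.1
```

```bash
python3 -c "
from h import *
st()"
```

```text
t 31.6 tcp [636.2 -41.1  54.8] th -5.2 tilt [ 0.001 -0.   ] F [-1.  -0.1 -1.9] gap 0.668 gf 66.1 q6 1.42
```

Request:
move_arm(commands="0 0 0 0 0 0 0.5;0 0 0 0 0 0 0.65;0 0 0 0 0 0 0.65;0 0 -20 0 0 0 0.65;0 0 -75 0 0 0 0.65")

```text
t: 32.2
tcp_pos: [0.6339, -0.0407, 0.1283]
tool_rot: [0.999, -0.045, -0.003, -0.001]
force: [0.7, -0.8, -0.3]
finger_gap: 0.828
gripper_force: 0.0
```

Request:
move_arm(commands="-45 0 -15 0 0 0 0;-95 0 -15 0 0 0 -1;-145 -1 -15 0 0 0 -1;-190 -1 -15 0 0 0 -1;-206 -1 -15 0 0 0 -1")

```text
t: 32.83
tcp_pos: [0.4277, -0.0208, 0.1455]
tool_rot: [0.999, -0.045, -0.001, -0.0]
force: [0.8, 0.3, 0.0]
finger_gap: -0.002
gripper_force: 0.0
```

Request:
move_arm(commands="0 0 0 0 0 0 -1;0 0 0 0 0 0 -1;0 0 0 0 0 0 -1;0 0 0 0 0 0 -1;0 0 0 0 0 0 -1")

```text
t: 33.45
tcp_pos: [0.4311, -0.0216, 0.1442]
tool_rot: [0.999, -0.045, -0.0, -0.0]
force: [0.0, -0.8, -0.5]
finger_gap: -0.002
gripper_force: 0.0
```

```bash
python3 - <<'E'
from h import *
P,y=loc("stand",(-.12,0,.085)); go((P,y))
s=snapshot("side"); a=cv2.resize(s["image"][160:290,220:390,::-1],None,fx=2.3,fy=2.3); t=snapshot("top"); b=cv2.resize(t["image"][160:290,220:390,::-1],None,fx=2.3,fy=2.3)
cv2.imwrite("pics/c11.png",np.hstack([a,b]))
for n in(-.095,0,.095): ring(t,loc("stand",(.085,n,0))[0],.08)
E
```

```text
t 33.5 tcp [431.1 -21.6 144.2] th -5.2 tilt [-0.  0.] F [ 0.  -0.8 -0.5] gap -0.002 gf 0.0 q6 1.35
  step [ 0.5  0.8 59.2] [-0.   0.   0.3]
  ring [ 0.6271 -0.1343  0.08  ] diam px 24.5 25.3
  ring [ 0.635  -0.0396  0.08  ] diam px 24.0 26.8
  ring [0.6455 0.0554 0.08  ] diam px 24.2 24.6
```

View pics/c11.png

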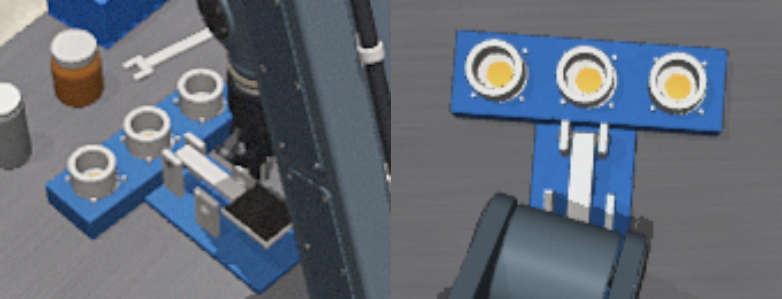

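All three collars stand in their nests. In the side crop their tops are at (92,160), (147,120) and (200,85). Now I press the pedal.

Request:
move_arm(commands="1 1 30 0 0 0 -1;1 1 55 0 0 0 -1;1 1 66 0 0 0 -1;1 1 76 0 0 0 -1;1 1 86 0 0 0 -1")

```text
t: 34.17
tcp_pos: [0.431, -0.0225, 0.0587]
tool_rot: [0.999, -0.045, -0.001, -0.0]
force: [-2.4, -0.2, 9.3]
finger_gap: -0.0
gripper_force: 4.5
```

Request:
move_arm(commands="0 0 8 0 0 0 -1;0 0 16 0 0 0 -1;0 0 20 0 0 0 -1;0 0 22 0 0 0 -1;0 0 24 0 0 0 -1")

```text
t: 34.8
tcp_pos: [0.4339, -0.0229, 0.0362]
tool_rot: [0.999, -0.045, 0.003, 0.001]
force: [0.3, 2.8, 29.1]
finger_gap: -0.0
gripper_force: 14.4
```

Request:
move_arm(commands="0 0 2 0 0 0 -1;0 0 4 0 0 0 -1;0 0 4 0 0 0 -1;0 0 4 0 0 0 -1;0 0 4 0 0 0 -1")

```text
t: 35.42
tcp_pos: [0.4342, -0.0229, 0.0351]
tool_rot: [0.999, -0.045, 0.005, 0.001]
force: [-2.9, 4.9, 49.3]
finger_gap: 0.003
gripper_force: 24.2
```

Request:
move_arm(commands="0 0 -3 0 0 0 -1;0 0 -3 0 0 0 -1;0 0 -3 0 0 0 -1;0 0 -3 0 0 0 -1;0 0 -3 0 0 0 -1")

```text
t: 36.05
tcp_pos: [0.4339, -0.0229, 0.0363]
tool_rot: [0.999, -0.045, 0.004, 0.001]
force: [-0.6, 3.6, 28.1]
finger_gap: -0.001
gripper_force: 13.8
```

Request:
move_arm(commands="0 0 -10 0 0 0 -1;0 0 -25 0 0 0 -1;0 0 -40 0 0 0 -1;0 0 -55 0 0 0 -1;0 0 -65 0 0 0 -1")

```text
t: 36.67
tcp_pos: [0.4323, -0.0228, 0.0993]
tool_rot: [0.999, -0.045, 0.001, 0.0]
force: [0.1, 0.2, -1.7]
finger_gap: 0.002
gripper_force: 0.0
```

Request:
move_arm(commands="0 0 0 0 0 0 -1;0 0 0 0 0 0 -1;0 0 0 0 0 0 -1;0 0 0 0 0 0 -1;0 0 0 0 0 0 -1")

```text
t: 37.3
tcp_pos: [0.4315, -0.0226, 0.098]
tool_rot: [0.999, -0.045, -0.0, -0.0]
force: [-0.6, 0.1, -0.2]
finger_gap: -0.005
gripper_force: 0.0
```

```bash
python3 - <<'E'
from h import *
P,y=loc("stand",(-.12,0,.036)); go((P,y))
t=snapshot("top")
for n in(-.095,0,.095): ring(t,loc("stand",(.085,n,0))[0],.08)
s=snapshot("side"); print(np.abs(s["image"].astype(int)-load("side")["image"])[245:275,325:345].mean())
E
```

```text
t 37.3 tcp [431.5 -22.6  98. ] th -5.2 tilt [-0.001  0.   ] F [-0.6  0.1 -0.2] gap -0.005 gf 0.0 q6 1.35
  step [-0.  -0.2 62. ] [-0.   0.   0.3]
  ring [ 0.6271 -0.1343  0.08  ] diam px 24.5 25.3
  ring [ 0.635  -0.0396  0.08  ] diam px 24.0 26.8
  ring [0.6455 0.0554 0.08  ] diam px 24.2 24.6
22.08111111111111
```

Request:
move_arm(commands="0 0 15 0 0 0 -1;0 0 30 0 0 0 -1;0 0 42 0 0 0 -1;0 0 52 0 0 0 -1;0 0 58 0 0 0 -1")

```text
t: 38.02
tcp_pos: [0.434, -0.0231, 0.041]
tool_rot: [0.999, -0.045, 0.003, 0.001]
force: [2.3, 2.3, 12.7]
finger_gap: 0.002
gripper_force: 5.7
```

Request:
move_arm(commands="0 0 3 0 0 0 -1;0 0 6 0 0 0 -1;0 0 8 0 0 0 -1;0 0 8 0 0 0 -1;0 0 8 0 0 0 -1")

```text
t: 38.65
tcp_pos: [0.435, -0.0232, 0.036]
tool_rot: [0.999, -0.045, 0.005, 0.001]
force: [-0.1, 3.7, 39.5]
finger_gap: 0.001
gripper_force: 18.9
```

Request:
move_arm(commands="0 0 0 0 0 0 -1;0 0 0 0 0 0 -1;0 0 0 0 0 0 -1;0 0 0 0 0 0 -1;0 0 0 0 0 0 -1")

```text
t: 39.28
tcp_pos: [0.435, -0.0232, 0.036]
tool_rot: [0.999, -0.045, 0.005, 0.001]
force: [-1.1, 3.8, 39.7]
finger_gap: -0.002
gripper_force: 18.9
```

Request:
move_arm(commands="0 0 0 0 0 0 -1;0 0 0 0 0 0 -1;0 0 0 0 0 0 -1;0 0 -10 0 0 0 -1;0 0 -20 0 0 0 -1")

```text
t: 39.9
tcp_pos: [0.4324, -0.0228, 0.0537]
tool_rot: [0.999, -0.045, 0.001, 0.0]
force: [-0.7, 0.7, 8.4]
finger_gap: -0.0
gripper_force: 4.2
```

Request:
move_arm(commands="0 0 -15 0 0 0 -1;0 0 -30 0 0 0 -1;0 0 -45 0 0 0 -1;0 0 -65 0 0 0 -1;0 0 -95 0 0 0 -1")

```text
t: 40.52
tcp_pos: [0.4311, -0.0225, 0.1476]
tool_rot: [0.999, -0.045, -0.001, -0.0]
force: [0.5, 0.4, 0.6]
finger_gap: -0.002
gripper_force: 0.0
```

```bash
python3 - <<'E'
from h import *
P,y=loc("stand",(.085,.095,.14)); Q,_=loc("tray",(.08,0,.12)); go((P,y),(Q,.9)); print(Q,loc("tray",(0,0,0)))
t=snapshot("top")
for n in(-.095,0,.095): ring(t,loc("stand",(.085,n,0))[0],.08)
E
```

```text
t 40.5 tcp [431.1 -22.5 147.6] th -5.2 tilt [-0.002  0.001] F [0.5 0.4 0.6] gap -0.002 gf 0.0 q6 1.35
  step [205.9 -94.    7.2] [-0.   0.1  0.3]
  step [ -62.3 -298.3   20. ] [ 0.   0.  -6.4]
[0.61101574 0.35548928 0.12      ] (array([0.53102528, 0.35425361, 0.        ]), np.float64(0.885014070121562))
  ring [ 0.6271 -0.1343  0.08  ] diam px 24.5 25.3
  ring [ 0.635  -0.0396  0.08  ] diam px 24.0 26.8
  ring [0.6455 0.0554 0.08  ] diam px 24.2 24.6
```

Request:
move_arm(commands="45 -20 0 0 0 0 0.7;95 -45 0 0 0 0 0.7;145 -70 0 0 0 0 0.7;190 -88 0 0 0 0 0.7;206 -94 5 0 0 0 0.7")

```text
t: 41.2
tcp_pos: [0.6485, 0.0534, 0.1422]
tool_rot: [0.999, -0.044, 0.002, 0.0]
force: [-0.1, -0.2, 0.4]
finger_gap: 0.845
gripper_force: 0.0
```

Request:
move_arm(commands="0 0 0 0 0 0 0.7;0 0 0 0 0 0 0.7;0 0 0 0 0 0 0.7;0 0 10 0 0 0 0.7;0 0 25 0 0 0 0.7")

```text
t: 41.82
tcp_pos: [0.6453, 0.0522, 0.1171]
tool_rot: [0.999, -0.045, 0.0, 0.0]
force: [-0.2, 0.6, 0.1]
finger_gap: 0.851
gripper_force: 0.0
```

```bash
python3 - <<'E'
from h import *
y=-5.2; go(([.6447,.0527,.056],y))
E
```

```text
t 41.8 tcp [645.3  52.2 117.1] th -5.2 tilt [ 0.001 -0.   ] F [-0.2  0.6  0.1] gap 0.851 gf 0.0 q6 1.57
  step [-0.7 -0.4 61.1] [ 0.  -0.1  0. ]
```

Request:
move_arm(commands="-1 0 30 0 0 0 0.7;-1 0 50 0 0 0 0.7;-1 0 61 0 0 0 0.7;-1 0 61 0 0 0 0.4;-1 0 61 0 0 0 -1")

```text
t: 42.45
tcp_pos: [0.6446, 0.0526, 0.0566]
tool_rot: [0.999, -0.045, 0.0, 0.0]
force: [0.1, -0.6, -3.6]
finger_gap: 0.664
gripper_force: 65.2
```

Request:
move_arm(commands="0 0 0 0 0 0 -1;0 0 0 0 0 0 -1;0 0 0 0 0 0 -1;0 0 0 0 0 0 -1;0 0 0 0 0 0 -1")

```text
t: 43.08
tcp_pos: [0.6443, 0.0525, 0.0563]
tool_rot: [0.999, -0.045, -0.0, -0.0]
force: [0.3, 0.0, -4.1]
finger_gap: 0.673
gripper_force: 65.2
```

Request:
move_arm(commands="0 0 -15 0 0 0 -1;0 0 -40 0 0 0 -1;0 0 -90 0 0 0 -1;0 -15 -90 0 0 0 -1;-10 -60 -90 0 0 0 -1")

```text
t: 43.7
tcp_pos: [0.6408, 0.1121, 0.1473]
tool_rot: [0.999, -0.047, 0.001, 0.0]
force: [0.3, 0.5, -4.9]
finger_gap: 0.669
gripper_force: 65.7
```

Request:
move_arm(commands="-10 -50 0 0 0 0 -1;-22 -105 0 0 0 0 -1;-34 -160 0 0 0 0 -1;-46 -215 10 0 0 0 -1;-51 -238 20 0 0 0 -1")

```text
t: 44.32
tcp_pos: [0.608, 0.3588, 0.1252]
tool_rot: [0.999, -0.043, -0.001, -0.0]
force: [-0.3, -0.7, -4.6]
finger_gap: 0.667
gripper_force: 65.8
```

Request:
move_arm(commands="0 0 0 0 0 0 -1;0 0 0 0 0 0 -1;0 0 20 0 0 0 -1;0 0 40 0 0 0 -1;0 0 60 0 0 0 -1")

```text
t: 44.95
tcp_pos: [0.6099, 0.3537, 0.0641]
tool_rot: [0.999, -0.046, -0.001, 0.0]
force: [0.7, 0.3, -4.4]
finger_gap: 0.669
gripper_force: 65.9
```

```bash
python3 - <<'E'
from h import *
P,_=loc("tray",(.08,0,.021)); go((P,-5.2))
E
```

```text
t 45.0 tcp [609.9 353.7  64.1] th -5.2 tilt [-0.002 -0.001] F [ 0.7  0.3 -4.4] gap 0.669 gf 65.9 q6 2.03
  step [ 1.  -1.9 43.1] [ 0.   0.1 -0. ]
```

Request:
move_arm(commands="1 -2 15 0 0 0 -1;1 -2 28 0 0 0 -1;1 -2 36 0 0 0 -1;1 -2 40 0 0 0 -1;1 -2 42 0 0 0 -1")

```text
t: 45.58
tcp_pos: [0.6117, 0.3569, 0.0245]
tool_rot: [0.999, -0.045, 0.0, -0.0]
force: [0.4, 0.4, -4.2]
finger_gap: 0.672
gripper_force: 65.8
```

Request:
move_arm(commands="0 0 1 0 0 0 -1;0 0 2 0 0 0 -1;0 0 3 0 0 0 -1;0 0 3 0 0 0 -1;0 0 3 0 0 0 -1")

```text
t: 46.2
tcp_pos: [0.6115, 0.3567, 0.0214]
tool_rot: [0.999, -0.045, 0.0, -0.0]
force: [-0.6, 0.3, -4.1]
finger_gap: 0.669
gripper_force: 65.8
```

```bash
python3 -c "
from h import *
st()"
```

```text
t 46.2 tcp [611.5 356.7  21.4] th -5.1 tilt [0. 0.] F [-0.6  0.3 -4.1] gap 0.669 gf 65.8 q6 2.03
```

Request:
move_arm(commands="0 0 1 0 0 0 -1;0 0 2 0 0 0 -1;0 0 2 0 0 0 -1;0 0 2 0 0 0 -1;0 0 2 0 0 0 -1")

```text
t: 46.82
tcp_pos: [0.6117, 0.3568, 0.021]
tool_rot: [0.999, -0.045, 0.0, -0.0]
force: [-1.5, -1.2, 4.8]
finger_gap: 0.671
gripper_force: 66.9
```

Request:
move_arm(commands="0 0 0 0 0 0 0.5;0 0 0 0 0 0 0.7;0 0 0 0 0 0 0.7;0 0 -30 0 0 0 0.7;0 0 -80 0 0 0 0.7")

```text
t: 47.45
tcp_pos: [0.6099, 0.356, 0.0975]
tool_rot: [0.999, -0.045, -0.002, 0.001]
force: [-0.1, 0.3, 0.6]
finger_gap: 0.848
gripper_force: 0.0
```

```bash
python3 - <<'E'
from h import *
go(([.6362,-.0409,.14],-5.2),([.6362,-.0409,.055],-5.2))
E
```

```text
t 47.5 tcp [609.9 356.   97.5] th -5.2 tilt [-0.005 -0.002] F [-0.1  0.3  0.6] gap 0.848 gf 0.0 q6 2.03
  step [ 61.7 393.  -41.9] [0.1 0.3 0. ]
  step [ 0.  0. 85.] [0. 0. 0.]
```

Request:
move_arm(commands="5 35 -25 0 0 0 0.7;12 80 -38 0 0 0 0.7;20 130 -38 0 0 0 0.7;27 175 -38 0 0 0 0.7;35 220 -38 0 0 0 0.7")

```text
t: 48.08
tcp_pos: [0.6267, 0.133, 0.1375]
tool_rot: [0.999, -0.045, 0.0, -0.0]
force: [0.2, 0.2, -0.8]
finger_gap: 0.85
gripper_force: 0.0
```

Request:
move_arm(commands="8 50 0 0 0 0 0.7;15 95 0 0 0 0 0.7;21 135 0 0 0 0 0.7;27 165 0 0 0 0 0.7;27 173 0 0 0 0 0.7")

```text
t: 48.7
tcp_pos: [0.6384, -0.0423, 0.1373]
tool_rot: [0.999, -0.046, 0.0, 0.0]
force: [-0.1, 0.3, 0.2]
finger_gap: 0.849
gripper_force: 0.0
```

Request:
move_arm(commands="0 0 0 0 0 0 0.7;0 0 0 0 0 0 0.7;0 0 0 0 0 0 0.7;0 0 10 0 0 0 0.7;0 0 25 0 0 0 0.7")

```text
t: 49.32
tcp_pos: [0.6381, -0.0398, 0.1118]
tool_rot: [0.999, -0.045, 0.0, 0.0]
force: [0.4, -0.4, 0.5]
finger_gap: 0.85
gripper_force: 0.0
```

```bash
python3 - <<'E'
from h import *
go(([.6362,-.0409,.055],-5.2))
s=snapshot("side"); t=snapshot("top"); ring(t,loc("tray",(.08,0,0))[0],.045); ring(t,loc("stand",(.085,-.095,0))[0],.08)
crop(t,100,150,380,310,2.8,"c12")
E
```

```text
t 49.3 tcp [638.1 -39.8 111.8] th -5.1 tilt [ 0.001 -0.   ] F [ 0.4 -0.4  0.5] gap 0.850 gf 0.0 q6 1.42
  step [-1.9  1.2 56.8] [ 0.  -0.   0.1]
  ring [0.6066 0.3543 0.045 ] diam px 54.0 58.1
  ring [ 0.6249 -0.1348  0.08  ] diam px 22.4 24.1
```

Request:
move_arm(commands="-2 1 20 0 0 0 0.7;-2 1 42 0 0 0 0.7;-2 1 57 0 0 0 0.7;-2 1 57 0 0 0 0.4;-2 1 57 0 0 0 -1")

```text
t: 50.05
tcp_pos: [0.636, -0.0411, 0.0554]
tool_rot: [0.999, -0.045, 0.0, -0.0]
force: [0.6, -0.3, -3.5]
finger_gap: 0.672
gripper_force: 65.6
```

Request:
move_arm(commands="0 0 0 0 0 0 -1;0 0 0 0 0 0 -1;0 0 0 0 0 0 -1;0 0 0 0 0 0 -1;0 0 0 0 0 0 -1")

```text
t: 50.68
tcp_pos: [0.6358, -0.0411, 0.0553]
tool_rot: [0.999, -0.045, -0.0, -0.0]
force: [-0.4, 0.3, -3.6]
finger_gap: 0.672
gripper_force: 65.6
```

Request:
move_arm(commands="0 0 -15 0 0 0 -1;0 0 -40 0 0 0 -1;0 0 -90 0 0 0 -1;-10 -30 -90 0 0 0 -1;-25 -80 -90 0 0 0 -1")

```text
t: 51.3
tcp_pos: [0.6196, 0.04, 0.1478]
tool_rot: [0.999, -0.047, 0.002, 0.0]
force: [0.3, 1.1, -3.8]
finger_gap: 0.668
gripper_force: 65.7
```

Request:
move_arm(commands="-20 -55 0 0 0 0 -1;-40 -110 0 0 0 0 -1;-60 -165 0 0 0 0 -1;-80 -220 10 0 0 0 -1;-100 -270 20 0 0 0 -1")

```text
t: 51.92
tcp_pos: [0.5427, 0.3209, 0.1266]
tool_rot: [0.999, -0.045, 0.001, -0.001]
force: [-0.1, 0.7, -3.0]
finger_gap: 0.67
gripper_force: 65.7
```

Request:
move_arm(commands="-10 -20 0 0 0 0 -1;-16 -34 0 0 0 0 -1;-16 -34 20 0 0 0 -1;-16 -34 40 0 0 0 -1;-16 -34 50 0 0 0 -1")

```text
t: 52.55
tcp_pos: [0.5303, 0.3529, 0.0749]
tool_rot: [0.999, -0.046, -0.0, 0.0]
force: [0.2, 0.5, -3.9]
finger_gap: 0.667
gripper_force: 65.8
```

```bash
python3 - <<'E'
from h import *
P,_=loc("tray",(0,0,.021)); go((P,-5.2))
E
```

```text
t 52.5 tcp [530.3 352.9  74.9] th -5.2 tilt [-0.001 -0.001] F [ 0.2  0.5 -3.9] gap 0.667 gf 65.8 q6 2.07
  step [ 0.6 -1.5 53.9] [ 0.  0. -0.]
```

Request:
move_arm(commands="1 -1 20 0 0 0 -1;1 -1 36 0 0 0 -1;1 -1 46 0 0 0 -1;1 -1 51 0 0 0 -1;1 -1 53 0 0 0 -1")

```text
t: 53.18
tcp_pos: [0.531, 0.355, 0.0221]
tool_rot: [0.999, -0.045, 0.0, -0.0]
force: [0.3, -0.0, -3.0]
finger_gap: 0.67
gripper_force: 65.9
```

Request:
move_arm(commands="0 0 1 0 0 0 -1;0 0 2 0 0 0 -1;0 0 3 0 0 0 -1;0 0 3 0 0 0 -1;0 0 3 0 0 0 -1")

```text
t: 53.8
tcp_pos: [0.5313, 0.3551, 0.0197]
tool_rot: [0.999, -0.045, 0.0, -0.0]
force: [-0.2, -0.3, -1.5]
finger_gap: 0.667
gripper_force: 66.1
```

Request:
move_arm(commands="0 0 1 0 0 0 -1;0 0 1 0 0 0 0.5;0 0 1 0 0 0 0.7;0 0 1 0 0 0 0.7;0 0 -30 0 0 0 0.7")

```text
t: 54.42
tcp_pos: [0.529, 0.354, 0.0471]
tool_rot: [0.999, -0.045, -0.003, 0.001]
force: [0.2, -0.0, -0.4]
finger_gap: 0.856
gripper_force: 0.0
```

Request:
move_arm(commands="0 0 -50 0 0 0 0.7;10 35 -90 0 0 0 0.7;25 85 -90 0 0 0 0.7;40 135 -90 0 0 0 0.7;55 190 -90 0 0 0 0.7")

```text
t: 55.05
tcp_pos: [0.5691, 0.1595, 0.1396]
tool_rot: [0.999, -0.044, 0.001, -0.0]
force: [0.6, -0.0, 0.2]
finger_gap: 0.852
gripper_force: 0.0
```

Request:
move_arm(commands="15 50 0 0 0 0 0.7;30 105 0 0 0 0 0.7;45 160 0 0 0 0 0.7;60 215 0 0 0 0 0.7;75 260 0 0 0 0 0.7")

```text
t: 55.68
tcp_pos: [0.6202, -0.1073, 0.1392]
tool_rot: [0.999, -0.046, 0.0, 0.0]
force: [0.6, 1.0, 0.5]
finger_gap: 0.856
gripper_force: 0.0
```

Request:
move_arm(commands="5 20 0 0 0 0 0.7;10 31 0 0 0 0 0.7;10 31 0 0 0 0 0.7;10 31 10 0 0 0 0.7;10 31 25 0 0 0 0.7")

```text
t: 56.3
tcp_pos: [0.6271, -0.1352, 0.1137]
tool_rot: [0.999, -0.044, 0.0, -0.0]
force: [-0.1, 0.4, 0.6]
finger_gap: 0.851
gripper_force: 0.0
```

```bash
python3 - <<'E'
from h import *
go(([.6272,-.1366,.056],-5.2))
s=snapshot("side"); t=snapshot("top")
a=cv2.resize(t["image"][170:310,100:240,::-1],None,fx=2.8,fy=2.8); b=cv2.resize(s["image"][150:400,150:400,::-1],(392,392))
cv2.imwrite("pics/c13.png",np.hstack([a,b]))
E
```

```text
t 56.3 tcp [ 627.1 -135.2  113.7] th -5.1 tilt [0. 0.] F [-0.1  0.4  0.6] gap 0.851 gf 0.0 q6 1.27
  step [ 0.2  1.4 57.7] [-0.  -0.   0.1]
```

View pics/c13.png

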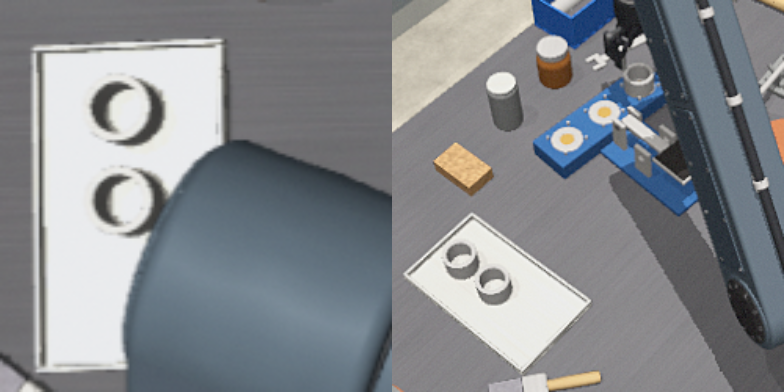

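The tray now holds two upright collars side by side, at left-panel (125,108) and (127,202). The third is still in nest0, right panel (637,78).

Request:
move_arm(commands="0 1 20 0 0 0 0.7;0 1 42 0 0 0 0.7;0 1 58 0 0 0 0.7;0 1 58 0 0 0 0.4;0 1 58 0 0 0 -1")

```text
t: 57.02
tcp_pos: [0.6269, -0.1375, 0.056]
tool_rot: [0.999, -0.045, -0.0, -0.0]
force: [0.3, 0.3, -4.6]
finger_gap: 0.683
gripper_force: 64.9
```

Request:
move_arm(commands="0 0 0 0 0 0 -1;0 0 0 0 0 0 -1;0 0 0 0 0 0 -1;0 0 0 0 0 0 -1;0 0 0 0 0 0 -1")

```text
t: 57.65
tcp_pos: [0.6271, -0.1377, 0.0563]
tool_rot: [0.999, -0.045, 0.0, 0.0]
force: [0.7, 1.3, -4.8]
finger_gap: 0.684
gripper_force: 64.9
```

Request:
move_arm(commands="0 0 -15 0 0 0 -1;0 0 -40 0 0 0 -1;0 0 -90 0 0 0 -1;-15 -30 -90 0 0 0 -1;-35 -75 -90 0 0 0 -1")

```text
t: 58.28
tcp_pos: [0.6002, -0.0606, 0.1487]
tool_rot: [0.999, -0.046, 0.002, 0.001]
force: [-0.1, 1.1, -4.8]
finger_gap: 0.682
gripper_force: 66.0
```

Request:
move_arm(commands="-23 -50 0 0 0 0 -1;-46 -100 0 0 0 0 -1;-70 -150 0 0 0 0 -1;-93 -200 0 0 0 0 -1;-117 -250 0 0 0 0 -1")

```text
t: 58.9
tcp_pos: [0.5049, 0.2013, 0.1477]
tool_rot: [0.999, -0.045, 0.001, -0.0]
force: [0.2, 0.3, -5.0]
finger_gap: 0.682
gripper_force: 66.0
```

Request:
move_arm(commands="-23 -50 0 0 0 0 -1;-46 -100 0 0 0 0 -1;-68 -140 0 0 0 0 -1;-68 -146 20 0 0 0 -1;-68 -146 50 0 0 0 -1")

```text
t: 59.52
tcp_pos: [0.4515, 0.3534, 0.0981]
tool_rot: [0.999, -0.044, 0.003, -0.001]
force: [0.6, -0.4, -5.0]
finger_gap: 0.685
gripper_force: 66.0
```

```bash
python3 - <<'E'
from h import *
P,_=loc("tray",(-.08,0,.021)); go((P,-5.2))
E
```

```text
t 59.5 tcp [451.5 353.4  98.1] th -5.0 tilt [0.005 0.003] F [ 0.6 -0.4 -5. ] gap 0.685 gf 66.0 q6 2.13
  step [-0.8  0.6 77.1] [-0.2 -0.3  0.2]
```

Request:
move_arm(commands="-1 0 25 0 0 0 -1;-1 0 50 0 0 0 -1;-1 0 65 0 0 0 -1;-1 0 72 0 0 0 -1;-1 0 75 0 0 0 -1")

```text
t: 60.15
tcp_pos: [0.4498, 0.3515, 0.0217]
tool_rot: [0.999, -0.045, 0.0, -0.0]
force: [-0.6, -0.1, -3.4]
finger_gap: 0.685
gripper_force: 65.9
```

Request:
move_arm(commands="0 0 1 0 0 0 -1;0 0 2 0 0 0 -1;0 0 2 0 0 0 -1;0 0 2 0 0 0 -1;0 0 2 0 0 0 -1")

```text
t: 60.78
tcp_pos: [0.4499, 0.3515, 0.0198]
tool_rot: [0.999, -0.045, 0.001, -0.0]
force: [0.1, -0.7, -1.0]
finger_gap: 0.682
gripper_force: 66.2
```

Request:
move_arm(commands="0 0 1 0 0 0 -1;0 0 1 0 0 0 0.5;0 0 1 0 0 0 0.7;0 0 1 0 0 0 0.7;0 0 -30 0 0 0 0.7")

```text
t: 61.4
tcp_pos: [0.4476, 0.3503, 0.0475]
tool_rot: [0.999, -0.045, -0.002, 0.001]
force: [0.6, 0.1, 0.7]
finger_gap: 0.849
gripper_force: 0.0
```

Request:
move_arm(commands="0 0 -55 0 0 0 0.7;2 35 -110 0 0 0 1;6 85 -130 0 0 0 1;10 140 -130 0 0 0 1;15 195 -130 0 0 0 1")

```text
t: 62.02
tcp_pos: [0.4467, 0.1543, 0.1799]
tool_rot: [0.999, -0.044, 0.001, -0.0]
force: [0.4, 0.2, 0.7]
finger_gap: 1.0
gripper_force: 0.0
```

Request:
move_arm(commands="4 55 0 0 0 0 1;8 110 0 0 0 0 1;12 165 0 0 0 0 1;16 220 0 0 0 0 1;20 270 0 0 0 0 1")

```text
t: 62.65
tcp_pos: [0.4422, -0.1169, 0.1794]
tool_rot: [0.999, -0.045, 0.0, 0.0]
force: [-0.0, -0.2, -0.4]
finger_gap: 0.999
gripper_force: 0.0
```

Request:
move_arm(commands="4 50 0 0 0 -10 1;8 100 0 0 0 -20 1;12 150 0 0 0 -30 1;16 200 0 0 0 -40 1;18 240 0 0 0 -50 1")

```text
t: 63.28
tcp_pos: [0.4386, -0.3578, 0.1792]
tool_rot: [0.923, 0.384, 0.0, 0.0]
force: [-0.1, 0.2, 0.6]
finger_gap: 0.999
gripper_force: 0.0
```

```bash
python3 - <<'E'
from h import *
P,y=loc("rest",(0,0,.1)); go((P,y+90))
E
```

```text
t 63.3 tcp [ 438.6 -357.8  179.2] th 45.1 tilt [ 0. -0.] F [-0.1  0.2  0.6] gap 0.999 gf 0.0 q6 -0.10
  step [-8.   5.4 79.2] [  0.    0.  -49.9]
```

Request:
move_arm(commands="-4 2 0 0 0 -10 1;-8 5 0 0 0 -20 1;-8 5 0 0 0 -30 1;-8 5 20 0 0 -40 1;-8 5 60 0 0 -50 1")

```text
t: 63.9
tcp_pos: [0.4377, -0.3661, 0.1202]
tool_rot: [0.674, 0.738, -0.0, 0.002]
force: [0.9, -0.3, -0.2]
finger_gap: 0.999
gripper_force: 0.0
```

Request:
move_arm(commands="0 0 0 0 0 0 1;0 0 0 0 0 0 1;0 0 0 0 0 0 1;0 0 10 0 0 0 1;0 0 20 0 0 0 1")

```text
t: 64.53
tcp_pos: [0.4368, -0.3649, 0.0993]
tool_rot: [0.677, 0.736, -0.0, 0.0]
force: [0.2, 0.1, -0.0]
finger_gap: 1.005
gripper_force: 0.0
```

```bash
python3 - <<'E'
from h import *
P,y=loc("rest",(0,0,.032)); go((P,y+90))
t=snapshot("top"); s=snapshot("side"); crop(s,370,150,470,250,5,"c14")
b=cv2.resize(t["image"][170:310,100:240,::-1],None,fx=2.8,fy=2.8)
E
```

```text
t 64.5 tcp [ 436.8 -364.9   99.3] th 94.8 tilt [ 0.001 -0.001] F [ 0.2  0.1 -0. ] gap 1.005 gf 0.0 q6 -0.98
  step [-2.3 -0.3 67.3] [ 0.   0.  -0.1]
```

Request:
move_arm(commands="-2 0 20 0 0 0 1;-2 0 45 0 0 0 1;-2 0 60 0 0 0 1;-2 0 66 0 0 0 1;-2 0 66 0 0 0 1")

```text
t: 65.25
tcp_pos: [0.4368, -0.3668, 0.0332]
tool_rot: [0.677, 0.736, 0.0, -0.0]
force: [0.9, -0.5, -0.6]
finger_gap: 0.999
gripper_force: 0.0
```

Request:
move_arm(commands="0 0 0 0 0 0 0.3;0 0 0 0 0 0 -0.3;0 0 0 0 0 0 -1;0 0 0 0 0 0 -1;0 0 0 0 0 0 -1")

```text
t: 65.88
tcp_pos: [0.4349, -0.3669, 0.0337]
tool_rot: [0.676, 0.737, -0.001, -0.002]
force: [-5.8, -1.5, 4.6]
finger_gap: 0.117
gripper_force: 58.4
```

Request:
move_arm(commands="0 0 0 0 0 0 -1;0 0 0 0 0 0 -1;0 0 -2 0 0 0 -1;0 0 -4 0 0 0 -1;0 0 -4 0 0 0 -1", grip_force=80)

```text
t: 66.5
tcp_pos: [0.4372, -0.3668, 0.0373]
tool_rot: [0.677, 0.736, 0.0, 0.0]
force: [-0.9, 0.4, -2.0]
finger_gap: 0.108
gripper_force: 77.9
```

```bash
python3 -c "
from h import *
st()"
```

```text
t 66.5 tcp [ 437.2 -366.8   37.3] th 94.9 tilt [ 0. -0.] F [-0.9  0.4 -2. ] gap 0.108 gf 77.9 q6 -0.98
```

Request:
move_arm(commands="0 0 -20 0 0 0 -1;0 0 -50 0 0 0 -1;10 0 -63 0 0 0 -1;20 0 -63 0 0 0 -1;20 0 -63 0 0 0 -1")

```text
t: 67.12
tcp_pos: [0.4343, -0.3446, 0.0994]
tool_rot: [0.676, 0.737, 0.0, -0.002]
force: [0.6, -0.1, -2.5]
finger_gap: 0.109
gripper_force: 78.0
```

```bash
python3 - <<'E'
from h import *
P,y=loc("stand",(-.0553,-.167,.1)); go((P,y+90)); print(P)
E
```

```text
t 67.1 tcp [ 434.3 -344.6   99.4] th 94.9 tilt [-0.002  0.003] F [ 0.6 -0.1 -2.5] gap 0.109 gf 78.0 q6 -0.96
  step [145.3  58.5  -0.3] [-0.1 -0.2 10.4]
[ 0.48003568 -0.19482018  0.1       ]
```

Request:
move_arm(commands="30 12 0 0 0 2 -1;70 28 0 0 0 5 -1;110 44 0 0 0 8 -1;140 57 0 0 0 10 -1;145 58 0 0 0 10 -1")

```text
t: 67.75
tcp_pos: [0.4803, -0.1951, 0.0993]
tool_rot: [0.737, 0.676, -0.0, -0.001]
force: [-0.2, -0.3, -1.6]
finger_gap: 0.11
gripper_force: 78.1
```

Request:
move_arm(commands="0 0 0 0 0 0 -1;0 0 20 0 0 0 -1;0 0 45 0 0 0 -1;0 0 60 0 0 0 -1;0 0 60 0 0 0 -1")

```text
t: 68.38
tcp_pos: [0.4799, -0.198, 0.0392]
tool_rot: [0.739, 0.674, -0.0, -0.001]
force: [0.6, 0.3, -1.8]
finger_gap: 0.113
gripper_force: 78.1
```

```bash
python3 - <<'E'
from h import *
P,y=loc("stand",(-.0553,-.167,.0385)); go((P,y+90))
t=snapshot("top"); s=snapshot("side")
for c,n in((s,"s"),(t,"t")): print(n,proj(c,loc("stand",(-.055,-.057,.055))[0]),proj(c,loc("stand",(-.055,-.036,.055))[0]))
u=t["image"][220:300,270:370,::-1]; v=s["image"][190:290,270:370,::-1]
cv2.imwrite("pics/c15.png",np.hstack([cv2.resize(np.pad(u,((0,20),(0,0),(0,0))),None,fx=4,fy=4,interpolation=cv2.INTER_CUBIC),cv2.resize(v,None,fx=4,fy=4,interpolation=cv2.INTER_CUBIC)]))
E
```

```text
t 68.4 tcp [ 479.9 -198.    39.2] th 84.8 tilt [-0.002  0.001] F [ 0.6  0.3 -1.8] gap 0.113 gf 78.1 q6 -0.52
  step [ 3.2 -0.2  0.7] [-0.1 -0.1  0.2]
s [330.01892557 232.8694318 ] [324.95788075 236.80713976]
t [325.12385704 253.07428263] [316.37069605 252.46748394]
```

View pics/c15.png

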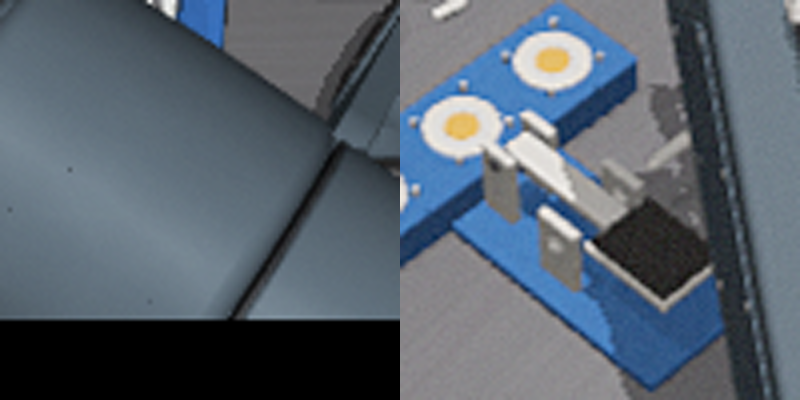

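Request:
move_arm(commands="6 0 0.5 0 0 0 -1;14 0 0.5 0 0 0 -1;22 0 0.5 0 0 0 -1;30 0 0.5 0 0 0 -1;38 0 0.5 0 0 0 -1")

```text
t: 69.1
tcp_pos: [0.4842, -0.1589, 0.0399]
tool_rot: [0.738, 0.675, 0.0, 0.0]
force: [-0.5, 0.2, -0.4]
finger_gap: 0.107
gripper_force: 78.1
```

```bash
python3 - <<'E'
from h import *
P,y=loc("stand",(-.0553,-.065,.0385)); go((P,y+90)); print(telemetry.sense()["ft_torque"].round(2) if 0 else np.round(telemetry.sense()["ft_torque"],2))
E
```

```text
t 69.1 tcp [ 484.2 -158.9   39.9] th 84.9 tilt [ 0. -0.] F [-0.5  0.2 -0.4] gap 0.107 gf 78.1 q6 -0.45
  step [65.9 -0.3  1.4] [0.  0.  0.3]
[-0.04  0.03  0.03]
```

Request:
move_arm(commands="8 0 1 0 0 0 -1;16 0 1 0 0 0 -1;24 0 1 0 0 0 -1;32 0 1 0 0 0 -1;38 0 1 0 0 0 -1")

```text
t: 69.72
tcp_pos: [0.4875, -0.1212, 0.0388]
tool_rot: [0.738, 0.675, -0.0, -0.0]
force: [0.6, 0.7, -1.5]
finger_gap: 0.108
gripper_force: 78.1
```

Request:
move_arm(commands="2 0 0 0 0 0 -1;6 0 0 0 0 0 -1;10 0 0 0 0 0 -1;14 0 0 0 0 0 -1;17 0 0 0 0 0 -1")

```text
t: 70.35
tcp_pos: [0.489, -0.1046, 0.0388]
tool_rot: [0.738, 0.675, -0.0, -0.0]
force: [0.3, 0.5, -1.4]
finger_gap: 0.106
gripper_force: 78.1
```

```bash
python3 - <<'E'
from h import *
P,y=loc("stand",(-.0553,-.0578,.0385)); go((P,y+90)); print(np.round(telemetry.sense()["ft_torque"],2))
E
```

```text
t 70.3 tcp [ 489.  -104.6   38.8] th 84.9 tilt [-0.  0.] F [ 0.3  0.5 -1.4] gap 0.106 gf 78.1 q6 -0.34
  step [18.6 -0.3  0.3] [-0.  -0.   0.3]
[ 0.06 -0.   -0.04]
```

Request:
move_arm(commands="4 0 0 0 0 0 -1;9 0 0 0 0 0 -1;14 0 0 0 0 0 -1;19 0 0 0 0 0 -1;19 0 0 0 0 0 -1")

```text
t: 70.97
tcp_pos: [0.4907, -0.0855, 0.0388]
tool_rot: [0.738, 0.675, -0.0, -0.0]
force: [0.6, -0.1, -1.8]
finger_gap: 0.108
gripper_force: 78.1
```

Request:
move_arm(commands="0 0 1 0 0 0 -1;0 0 2 0 0 0 -1;0 0 2 0 0 0 -0.8;0 0 2 0 0 0 -0.5;0 0 2 0 0 0 0", grip_force=40)

```text
t: 71.6
tcp_pos: [0.4908, -0.0861, 0.0368]
tool_rot: [0.738, 0.675, 0.0, 0.0]
force: [0.8, 0.4, -1.1]
finger_gap: 0.452
gripper_force: 0.0
```

Request:
move_arm(commands="0 0 0 0 0 0 0.4;0 0 0 0 0 0 0.4;0 0 -20 0 0 0 0.4;0 0 -60 0 0 0 0.4;0 0 -120 0 0 0 0.4")

```text
t: 72.22
tcp_pos: [0.4895, -0.0856, 0.1567]
tool_rot: [0.738, 0.675, -0.001, -0.002]
force: [1.3, -0.9, -0.4]
finger_gap: 0.701
gripper_force: 0.0
```

Request:
move_arm(commands="-50 0 0 0 0 0 0.4;-110 0 0 0 0 0 0.4;-170 0 0 0 0 0 0.4;-230 0 0 0 0 0 0.4;-290 0 0 0 0 0 0.4")

```text
t: 72.85
tcp_pos: [0.4642, -0.3765, 0.1568]
tool_rot: [0.738, 0.674, 0.0, -0.0]
force: [0.3, 0.2, -0.9]
finger_gap: 0.703
gripper_force: 0.0
```

```bash
python3 - <<'E'
from h import *
st(); t=snapshot("top"); s=snapshot("side")
u=t["image"][220:300,270:370,::-1]; v=s["image"][190:290,270:370,::-1]; w=t["image"][170:310,100:240,::-1]; x=s["image"][260:400,150:290,::-1]
f=lambda a:cv2.resize(a,(400,300),interpolation=cv2.INTER_CUBIC)
cv2.imwrite("pics/c16.png",np.vstack([np.hstack([cv2.resize(u[:75],(400,300),interpolation=2),f(v[:75])]),np.hstack([f(w),f(x)])]))
for y in(.04,.05,.06): print(y,proj(t,loc("stand",(-.055,y,.055))[0])-[270,220],proj(s,loc("stand",(-.055,y,.055))[0])-[270,190])
E
```

```text
t 72.8 tcp [ 464.2 -376.5  156.8] th 84.8 tilt [0. 0.] F [ 0.3  0.2 -0.9] gap 0.703 gf 0.0 q6 -0.78
0.04 [14.71096969 30.27145093] [36.17753923 61.41493439]
0.05 [10.54792036 29.98253827] [33.65201481 63.37885279]
0.06 [ 6.3856165  29.69364281] [31.1137895  65.35252943]
```

View pics/c16.png

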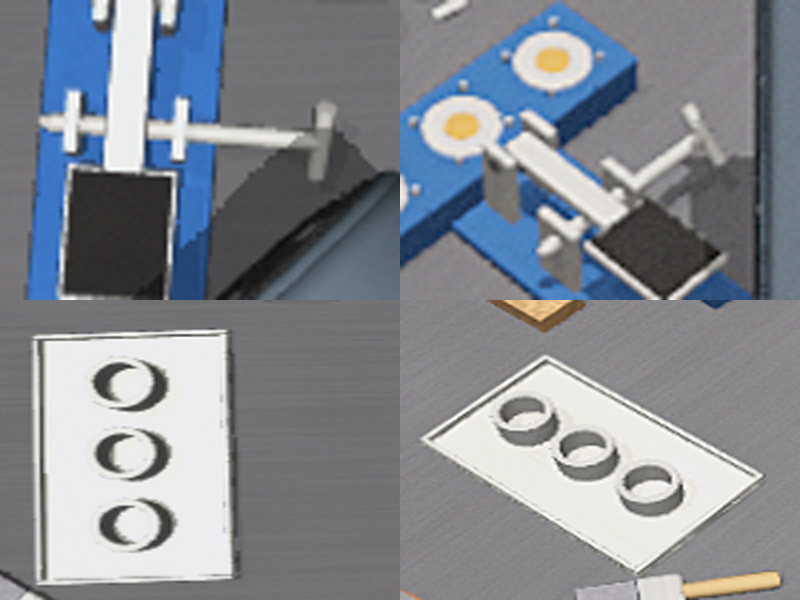

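The pin's tip is at top-panel px (40,122), which puts it at stand y of about +51 mm, roughly 15 mm past the far lug. All three collars stand upright in the tray, at panel (128,385), (132,453) and (136,524). The robot is clear of everything.

```bash
python3 -c "
from h import *
print(ticket.sign_off())"
```

```text
the job is handed in; nothing more can be done
None
```

The job is handed in, with no verdict returned. All three collars were gauged with two full pedal presses and now stand upright in the tray, and the pin is back through both lugs with its tip about 15 mm beyond the far one.

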